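# Put the piled-up handhelds on charge

### The job

The last shift left its handheld gear in one pile on the dispatch desk. Take the pile apart and lay each piece, face up, down in the charging cradle shaped for it, with its contact end at the cradle's contacts, so that it sits flat on the pocket floor. It is electronics, so do not drop any of it, and leave the mug standing where it is.

Things in the scene. Friction and masses are not known exactly. Their poses are not given: they have to be found in the camera images.
- terminal_mid (a point): Handheld terminal, black, 174 mm long, 30 thick, 0.32 kg; bottom of the pile, on the desk. Key grid on a grip 56 mm wide, 112 long; wider head (72 wide, 62 long) with the screen, its shoulders 25 mm beyond this point. Contact end: the end of the grip. Point: its middle, half-way up; x from the contact end along it, z up out of its face. Grip it across its width (y).
- touch_mid (a point): Touch computer, a dark grey slab with a large screen, 136 x 64 x 18 mm, 0.22 kg; second in the pile, on the terminal. Contact end: next to its row of three pale keys. Point: its middle, half-way up; x from the contact end along it, z up out of its face. Grip it across its width (y).
- scanner_mid (a point): Pocket barcode scanner, black with grey flanks, 106 x 48 x 24 mm, 0.14 kg; third in the pile, on the touch computer. Contact end: the brass patch on its top (a grey trigger key is at its head). Point: its middle, half-way up; x from the contact end along it, z up out of its face. Grip it across its width (y).
- battery_mid (a point): Spare battery pack, grey with a white label, 76 x 44 x 20 mm, 0.12 kg; top of the pile, on the scanner. Contact end: four small brass strips. Point: its middle, half-way up; x from the contact end along it, z up out of its face. Grip it across its width (y).
- terminal_cradle_contacts (a point): Grey charging cradle of the terminal, fixed: pocket 180 mm long, 62 wide at the contact end, 78 at the other, 3 mm play each side, floor 10 mm above the desk. Rim 13 mm above the floor, at ends and corners only, flared 5 mm; sides open for fingers. Point: on the floor, mid inner face of the contact end (black block, green lamp, brass contacts); x along the pocket, z up. Seated middle: 90 mm along x, 15 up.
- touch_cradle_contacts (a point): Grey charging cradle of the touch computer, fixed: pocket 142 x 70 mm, 3 mm play each side, floor 10 mm above the desk. Rim 13 mm above the floor, at ends and corners only, flared 5 mm; sides open for fingers. Point: on the floor, mid inner face of the contact end (black block, green lamp, brass contacts); x along the pocket, z up. Seated middle: 71 mm along x, 9 up.
- scanner_cradle_contacts (a point): Grey charging cradle of the scanner, fixed: pocket 112 x 54 mm, 3 mm play each side, floor 10 mm above the desk. Rim 13 mm above the floor, at ends and corners only, flared 5 mm; sides open for fingers. Point: on the floor, mid inner face of the contact end (black block, green lamp, brass contacts); x along the pocket, z up. Seated middle: 56 mm along x, 12 up.
- battery_cradle_contacts (a point): Grey charging cradle of the battery pack, fixed: pocket 82 x 50 mm, 3 mm play each side, floor 10 mm above the desk. Rim 13 mm above the floor, at ends and corners only, flared 5 mm; sides open for fingers. Point: on the floor, mid inner face of the contact end (black block, green lamp, brass contacts); x along the pocket, z up. Seated middle: 41 mm along x, 10 up.
- mug_mid (a point): White ceramic mug standing on the desk beyond the cradles, 76 mm across, 92 mm high, in no need of moving. This point is on its axis, half-way up.

How it is judged:
At the end, for the whole second after the job is handed in: Each of the four pieces is at rest in its own cradle, contact end at the contacts, its middle within 8 mm of the seated place along and across the pocket and no more than 4 mm too high, within 0.08 rad of level, face up (x of terminal_mid in the frame of terminal_cradle_contacts between 0.082 and 0.098 m and y of terminal_mid in the frame of terminal_cradle_contacts between -0.008 and 0.008 m and z of terminal_mid in the frame of terminal_cradle_contacts below 0.019 m and x of terminal_cradle_contacts in the frame of terminal_mid below -0.078 m and angle between each of terminal_mid, touch_mid, scanner_mid, battery_mid's own z axis and vertical below 0.08 rad and linear speed of each of terminal, touch, scanner, battery below 0.02 m/s and x of touch_mid in the frame of touch_cradle_contacts between 0.063 and 0.079 m and y of touch_mid in the frame of touch_cradle_contacts between -0.008 and 0.008 m and z of touch_mid in the frame of touch_cradle_contacts below 0.013 m and x of touch_cradle_contacts in the frame of touch_mid below -0.059 m and x of scanner_mid in the frame of scanner_cradle_contacts between 0.048 and 0.064 m and y of scanner_mid in the frame of scanner_cradle_contacts between -0.008 and 0.008 m and z of scanner_mid in the frame of scanner_cradle_contacts below 0.016 m and x of scanner_cradle_contacts in the frame of scanner_mid below -0.044 m and x of battery_mid in the frame of battery_cradle_contacts between 0.033 and 0.049 m and y of battery_mid in the frame of battery_cradle_contacts between -0.008 and 0.008 m and z of battery_mid in the frame of battery_cradle_contacts below 0.014 m and x of battery_cradle_contacts in the frame of battery_mid below -0.029 m); the robot touches nothing.
It fails at once if a piece of gear was dropped (faster than 0.7 m/s with no finger on it, a fall of about 25 mm) ((linear speed of terminal above 0.7 m/s and contact force between terminal and the fingers below 0.05 N) or (linear speed of touch above 0.7 m/s and contact force between touch and the fingers below 0.05 N) or (linear speed of scanner above 0.7 m/s and contact force between scanner and the fingers below 0.05 N) or (linear speed of battery above 0.7 m/s and contact force between battery and the fingers below 0.05 N)).
It fails at once if the mug was moved more than 30 mm or tipped (distance of mug_mid from where it was at the start of the episode above 0.03 m or angle between mug_mid's own z axis and vertical above 0.35 rad).
It also fails if it takes over 120 s, if anything falls off the work surface, if the arm or the gripper's body presses on something with over 40 N, if the wrist force passes 120 N, or if a joint passes its speed limit or range.

### The arm

A 7-joint arm with a two-finger parallel gripper is mounted at the origin on the work surface. World frame = base frame: x ahead of the robot, y to its left, z up, the work surface at z = 0. Lengths are in m, angles in rad, forces in N, time in s.
With the tool pointing down it reaches from about 0.425 to 0.8 m from the base axis. Payload 8.3 kg.
Tool frame: the origin (TCP) lies on the mounting face of the last link; the fingertips stand 173 mm ahead of it and the grasp point (between the pads) lies 155 mm ahead of it; z points along the fingers, x is the direction in which the jaws open and shut, and the axes are right-handed (so a half turn about z gives the same grasp; the last joint's range is limited). The gripper opens to 85 mm and grips with 20 to 120 N. Pads are 22 mm wide; open, the fingers measure 114 mm over their backs; the gripper's body (76 mm by 85 mm) begins 54 mm behind the grasp point. The pads swing forward as they close: fully open they stand 13 mm farther back than shut.
Start: joints at [-1.377, 0.383, 0.016, 1.37, -0.006, 1.388, -0.046], TCP at [0.159, 0.605, 0.405] pointing down, gripper open.
Joint ranges: [-2.95, 2.95], [-0.25, 2.06], [-1.52, 1.56], [0.18, 2.33], [-1.44, 4.58], [0.02, 2.06], [-3.01, 3.01]. Speed limits (rad/s): [2.39, 2.39, 3.01, 3.01, 3.14, 3.14, 3.14].

### API

Orientations are given as a unit quaternion [w, x, y, z].
In Python, from rig import arm gives the robot as it stands.
- The arm moves only by the tool arm_command, never from a script. Its argument "steps" is a list of rows, each an object of numbers: "tx", "ty", "tz": the shift along the world's x, y, z in mm; "rx", "ry", "rz": the turn, a rotation vector about the world's x, y, z in degrees; "hand": the closure in counts, from 0 (fully open) to 255 (shut). In form: [{"tx": .., "ty": .., "tz": .., "rx": .., "ry": .., "rz": .., "hand": ..}, ...]. A call has exactly 8 rows; each row shifts and turns the commanded pose from where the row before left it; what a row does not reach is not made up. A row lasts 1/10 s, in which the tool goes at most 50 mm and 8.59 degrees, less where a joint would pass 70% of its speed; a pose out of reach is approached as far as the arm can. A call with a gripper value outside its range is refused whole. The fingers move at their own pace and stop on an object; "force" is the grip in N (left out, the last holds). Time passes only in rows, so rows that do not move let the fingers close, or fill a call up. It gives the time, the measured TCP pose, the force and the opening at its end, in the units of the state.
- arm.get_state(): the state, without advancing time (a new reading comes with each control period).
- arm.grab_frame(name): name is "scene" or "top" or "wrist"; returns a dict with "image" (420x560x3 uint8, red, green, blue), "fovy" (degrees; the focal length in pixels is half the picture's height over the tangent of half this angle, whatever the lens; pixels are square), "cx", "cy" (the principal point, pixels), "k1" (the pictures are not rectified: a ray, as slopes to the right and down, at radius r is drawn at 1 + k1 r^2 times it, then the intrinsics apply), "eye" and "orientation" of the camera in the world. Camera axes: x right, y down, z forward; pixel columns grow to the right and rows downward; lengths in m; the calibration is good to about 2 mm. A picture is of the moment at which its call begins. There is no depth.
- arm.sign_off(): hands the job in, once; it reports no verdict.
The state is a dict: "clock": time; "qpos": joint angles; "qvel": joint speeds; "tau": joint torques, N m; "tcp_pos": TCP position; "eef_rot": TCP orientation; "ft_force": force on the tool from outside, world axes, zero at the start; "ft_torque": the same for the moment, N m; "finger_gap": finger opening in m.
Only numpy, scipy, OpenCV 4.12 (cv2) and the standard library are available. Lean on these libraries where they do the work, as an engineer would, in place of code of your own. Each camera call takes 0.05 s, during which the arm holds its last target. There are 200 camera calls.

## Working session

There is one attempt and no reset: what is moved stays moved. The work goes in short steps, Python scripts to look and compute and a tool call to move; the robot and the scene stay as the last step left them, time stands still between calls to the robot, and variables do not carry over. Pictures are saved under pics/ and viewed, about 12 in all and at most 16, crops included, and the job is handed in when it is done.

Besides the shell and the picture viewer there is one more tool, called after "Call:" by a JSON object that holds its "op" and its "data", one argument or row to a line. arm_command: Moves the arm, as the interface text tells. Its arguments: {"type":"object","properties":{"steps":{"type":"array"},"force":{"type":"number"}},"required":["steps"]}

```bash
ls; mkdir -p pics; cat > h.py <<'E'
import numpy as np, cv2
from rig import arm
from scipy.spatial.transform import Rotation as R
def rot(q): return R.from_quat([q[1],q[2],q[3],q[0]])
def grab(name,fn=None):
    f=arm.grab_frame(name)
    if fn: cv2.imwrite('pics/'+fn,f['image'][:,:,::-1])
    return f
def K(f):
    h=f['image'].shape[0]; F=h/2/np.tan(np.radians(f['fovy'])/2); return F
def ray(f,u,v):
    F=K(f); d=np.array([(u-f['cx'])/F,(v-f['cy'])/F]); s=d.copy()
    for _ in range(20): s=d/(1+f['k1']*(s@s))
    r=rot(f['orientation']).apply([s[0],s[1],1]); return np.array(f['eye']),r
def onplane(f,u,v,z):
    e,r=ray(f,u,v); return e+r*(z-e[2])/r[2]
def proj(f,p):
    c=rot(f['orientation']).inv().apply(np.array(p)-np.array(f['eye'])); s=c[:2]/c[2]; s=s*(1+f['k1']*(s@s)); return K(f)*s+[f['cx'],f['cy']]
E
python3 - <<'E'
from h import *
for n in ['top','scene','wrist']:
    f=grab(n,n+'0.png'); print(n,f['eye'],f['orientation'],f['fovy'],f['k1'],f['cx'],f['cy'])
print(arm.get_state())
E
```

```text
pics
top [ 0.33987243 -0.00509734  1.28879316] [-0.07557122  0.70918836 -0.69741659  0.07036305] 48.70291734622718 -0.1461272222922143 284.57765953566883 215.27710965075818
scene [1.16034118 0.10192326 1.00263354] [-0.1803553   0.60206513  0.74732509 -0.21562644] 47.53939064690951 -0.035180619271223235 275.16291548300995 204.59988756680588
wrist [0.09210648 0.62227575 0.37251605] [0.10973708 0.78426851 0.60480372 0.08422072] 71.60791814198046 0.0218371072423383 279.9029262727587 213.20061813852695
{'clock': 0.15, 'qpos': array([-1.37688885,  0.3840478 ,  0.01637054,  1.37088011, -0.00630726,
        1.3882071 , -0.04649067]), 'qvel': array([-0.00173141, -0.00358532,  0.00036502, -0.00271026,  0.00115188,
       -0.00018733,  0.00091862]), 'tau': array([ 2.77632862e-03, -6.28153896e+01,  8.46111607e-01, -3.72173238e+01,
        1.68914819e-02,  1.08959537e-02, -6.26514384e-05]), 'tcp_pos': array([0.15866971, 0.60439887, 0.4039214 ]), 'eef_rot': array([ 4.57038791e-04,  7.91807805e-01,  6.10769877e-01, -5.90750950e-04]), 'ft_force': array([-0.80847617, -0.26599005,  0.64177236]), 'ft_torque': array([0.0102642 , 0.03173317, 0.02038104]), 'finger_gap': 0.08544532374208581}
```

View pics/top0.png

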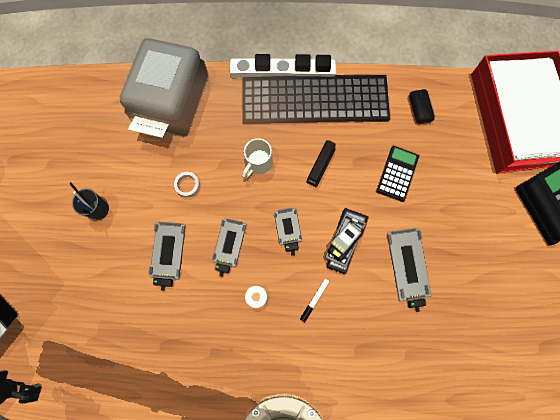

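View pics/scene0.png

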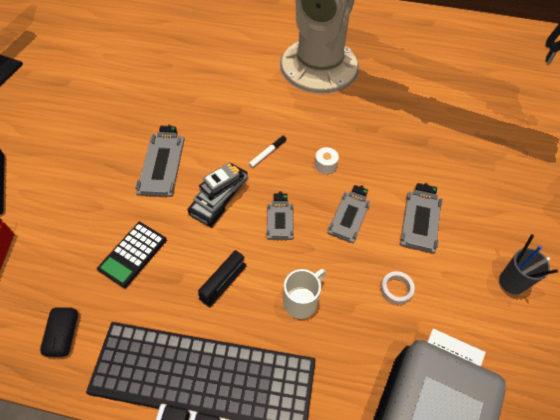

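The top view shows the pile at about (345,240). The cradles are touch (168,252), scanner (230,243), battery (288,228) and terminal (408,268), all with their contact ends toward the base. The mug is at (257,155).

```bash
python3 - <<'E'
from h import *
t=cv2.imread('pics/top0.png'); s=cv2.imread('pics/scene0.png')
a=cv2.resize(t[200:282,315:377],None,fx=6,fy=6,interpolation=cv2.INTER_CUBIC)
b=cv2.resize(s[155:232,180:252],None,fx=6,fy=6,interpolation=cv2.INTER_CUBIC)
H=max(a.shape[0],b.shape[0]); P=lambda x:cv2.copyMakeBorder(x,0,H-x.shape[0],0,0,cv2.BORDER_CONSTANT)
cv2.imwrite('pics/pile.png',cv2.resize(np.hstack([P(a),P(b)]),None,fx=.95,fy=.95))
c=cv2.resize(t[200:320,140:312],None,fx=4.6,fy=4.6,interpolation=cv2.INTER_CUBIC)
cv2.imwrite('pics/crad.png',c)
f=arm.grab_frame('top')
for n,u,v,z in [('pile',345,240,.09),('touch',168,252,.02),('scan',230,243,.02),('bat',288,228,.02),('term',408,268,.02),('mug',257,155,.09)]: print(n,onplane(f,u,v,z).round(3))
E
```

```text
pile [ 0.528 -0.153  0.09 ]
touch [0.496 0.329 0.02 ]
scan [0.525 0.156 0.02 ]
bat [ 0.57  -0.004  0.02 ]
term [ 0.463 -0.336  0.02 ]
mug [0.758 0.084 0.09 ]
```

View pics/pile.png

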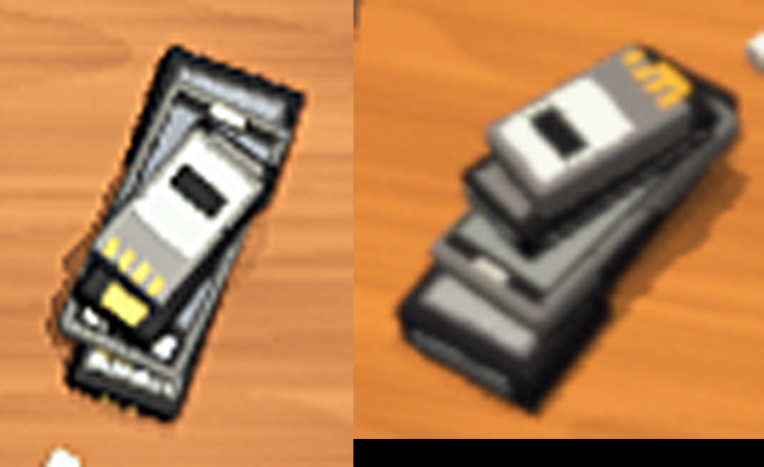

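The pile crop shows all four contact ends toward the base. The battery strips are at (130,265), the scanner patch at (125,305), the touch keys at (92,315) and (165,345), and the terminal grip end at the bottom. I'm moving the wrist camera over the pile.

Call:
{"op": "arm_command", "data": {
  "steps": [
    {"tx": 18,"ty": -32,"hand": 0},
    {"tx": 18,"ty": -32,"hand": 0},
    {"tx": 18,"ty": -32,"hand": 0},
    {"tx": 18,"ty": -32,"hand": 0},
    {"tx": 18,"ty": -32,"hand": 0},
    {"tx": 18,"ty": -32,"hand": 0},
    {"tx": 18,"ty": -32,"hand": 0},
    {"tx": 18,"ty": -32,"hand": 0}
  ]
}}

```text
$.steps[0]: bad value
```

Call:
{"op": "arm_command", "data": {
  "steps": [
    {"tx": 18,"ty": -32,"hand": 0},
    {"tx": 18,"ty": -32,"hand": 0},
    {"tx": 18,"ty": -32,"hand": 0},
    {"tx": 18,"ty": -32,"hand": 0},
    {"tx": 18,"ty": -32,"hand": 0},
    {"tx": 18,"ty": -32,"hand": 0},
    {"tx": 18,"ty": -32,"hand": 0},
    {"tx": 18,"ty": -32,"hand": 0}
  ]
}}

```text
$.steps[0]: bad value
```

Call:
{"op": "arm_command", "data": {
  "steps": [
    {"tx": 18,"ty": -32,"hand": 0},
    {"tx": 18,"ty": -32,"hand": 0},
    {"tx": 18,"ty": -32,"hand": 0},
    {"tx": 18,"ty": -32,"hand": 0},
    {"tx": 18,"ty": -32,"rz": -4,"hand": 0},
    {"tx": 18,"ty": -32,"rz": -4,"hand": 0},
    {"tx": 18,"ty": -32,"rz": -4,"hand": 0},
    {"tx": 18,"ty": -32,"rz": -3,"hand": 0}
  ]
}}

```text
$.steps[0]: bad value
```

```bash
python3 - <<'E'
from h import *
import time
f=grab('wrist'); 
f=grab('wrist','w1.png'); s=arm.get_state(); print(s['clock'],s['tcp_pos'],s['eef_rot'],s['qpos'],f['eye'])
cv2.imwrite('pics/w1b.png',cv2.resize(f['image'][:,:,::-1],(800,600),interpolation=cv2.INTER_CUBIC))
E
```

```text
0.3 [0.15868431 0.60447254 0.40434844] [ 2.07771552e-04  7.91801074e-01  6.10778969e-01 -2.59189369e-04] [-1.37692084  0.38369783  0.01639087  1.37041993 -0.00625901  1.38818913
 -0.04649281] [0.09213312 0.62237421 0.37295072]
```

View pics/w1b.png

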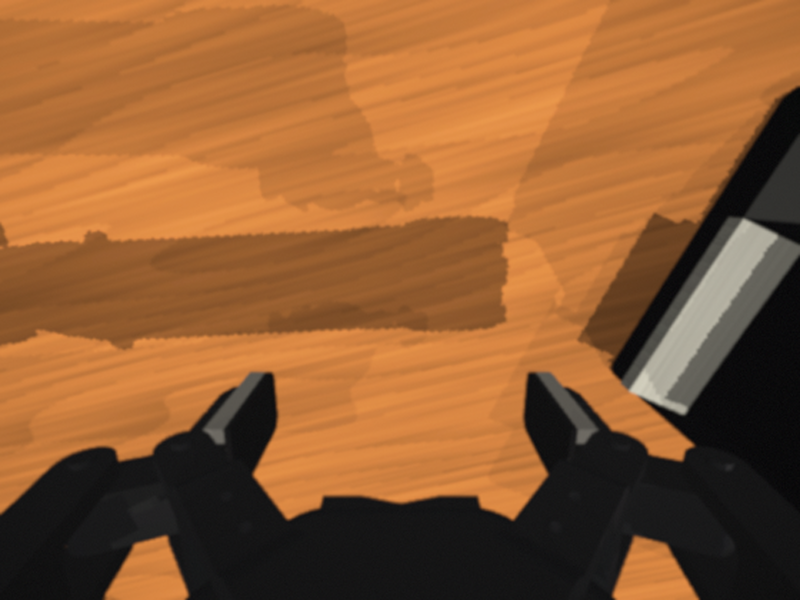

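The command was refused because every key is needed in each row, so that picture shows only bare desk. The fingers are at the bottom of the frame. I'm repeating the moves with full rows.

Call:
{"op": "arm_command", "data": {
  "steps": [
    {"tx": 18,"ty": -32,"tz": 0,"rx": 0,"ry": 0,"rz": 0,"hand": 0},
    {"tx": 18,"ty": -32,"tz": 0,"rx": 0,"ry": 0,"rz": 0,"hand": 0},
    {"tx": 18,"ty": -32,"tz": 0,"rx": 0,"ry": 0,"rz": 0,"hand": 0},
    {"tx": 18,"ty": -32,"tz": 0,"rx": 0,"ry": 0,"rz": 0,"hand": 0},
    {"tx": 18,"ty": -32,"tz": 0,"rx": 0,"ry": 0,"rz": 0,"hand": 0},
    {"tx": 18,"ty": -32,"tz": 0,"rx": 0,"ry": 0,"rz": 0,"hand": 0},
    {"tx": 18,"ty": -32,"tz": 0,"rx": 0,"ry": 0,"rz": 0,"hand": 0},
    {"tx": 18,"ty": -32,"tz": 0,"rx": 0,"ry": 0,"rz": 0,"hand": 0}
  ]
}}

```text
clock: 1.1
tcp_pos: [0.3032, 0.347, 0.4048]
eef_rot: [-0.0, 0.792, 0.611, 0.0]
ft_force: [1.3, 0.4, -0.4]
finger_gap: 0.0854
```

Call:
{"op": "arm_command", "data": {
  "steps": [
    {"tx": 36,"ty": -22,"tz": 0,"rx": 0,"ry": 0,"rz": 0,"hand": 0},
    {"tx": 36,"ty": -22,"tz": 0,"rx": 0,"ry": 0,"rz": 0,"hand": 0},
    {"tx": 36,"ty": -22,"tz": 0,"rx": 0,"ry": 0,"rz": 0,"hand": 0},
    {"tx": 36,"ty": -22,"tz": 0,"rx": 0,"ry": 0,"rz": 0,"hand": 0},
    {"tx": 36,"ty": -22,"tz": 0,"rx": 0,"ry": 0,"rz": 0,"hand": 0},
    {"tx": 36,"ty": -22,"tz": 0,"rx": 0,"ry": 0,"rz": 0,"hand": 0},
    {"tx": 36,"ty": -22,"tz": 0,"rx": 0,"ry": 0,"rz": 0,"hand": 0},
    {"tx": 36,"ty": -22,"tz": 0,"rx": 0,"ry": 0,"rz": 0,"hand": 0}
  ]
}}

```text
clock: 1.9
tcp_pos: [0.5919, 0.1716, 0.4047]
eef_rot: [-0.0, 0.792, 0.611, 0.0]
ft_force: [-0.1, 0.4, 0.7]
finger_gap: 0.0854
```

```bash
python3 - <<'E'
from h import *
import pickle
f=grab('wrist'); f=grab('wrist','w2.png'); pickle.dump(f,open('w2.pkl','wb')); print(arm.get_state()['tcp_pos'],f['eye'])
E
```

```text
[0.5940901  0.16736536 0.40373091] [0.52958577 0.18423594 0.37233954]
```

Call:
{"op": "arm_command", "data": {
  "steps": [
    {"tx": 0,"ty": -42,"tz": 0,"rx": 0,"ry": 0,"rz": -2,"hand": 0},
    {"tx": 0,"ty": -42,"tz": 0,"rx": 0,"ry": 0,"rz": -2,"hand": 0},
    {"tx": 0,"ty": -42,"tz": 0,"rx": 0,"ry": 0,"rz": -2,"hand": 0},
    {"tx": 0,"ty": -42,"tz": 0,"rx": 0,"ry": 0,"rz": -2,"hand": 0},
    {"tx": 0,"ty": -42,"tz": 0,"rx": 0,"ry": 0,"rz": -2,"hand": 0},
    {"tx": 0,"ty": -42,"tz": 0,"rx": 0,"ry": 0,"rz": -2,"hand": 0},
    {"tx": 0,"ty": -42,"tz": 0,"rx": 0,"ry": 0,"rz": -2,"hand": 0},
    {"tx": 0,"ty": -42,"tz": 0,"rx": 0,"ry": 0,"rz": -2,"hand": 0}
  ]
}}

```text
clock: 2.8
tcp_pos: [0.5904, -0.1645, 0.4049]
eef_rot: [-0.0, 0.869, 0.494, 0.0]
ft_force: [-0.2, 0.4, 0.4]
finger_gap: 0.0856
```

```bash
python3 - <<'E'
from h import *
import pickle
f=grab('wrist'); f=grab('wrist','w3.png'); pickle.dump(f,open('w3.pkl','wb')); print(arm.get_state()['tcp_pos'],f['eye'],arm.get_state()['qpos'])
E
```

```text
[ 0.58867031 -0.17061379  0.40510609] [ 0.52970554 -0.13665055  0.37368379] [-0.22142521  0.39874046  0.6214101   1.42806654 -0.22831644  1.38723672
  1.42777805]
```

View pics/w2.png

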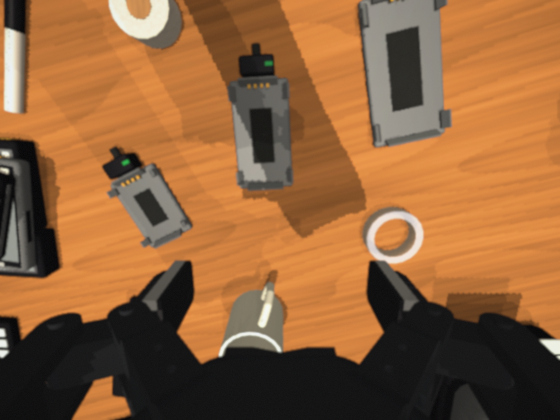

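View pics/w3.png

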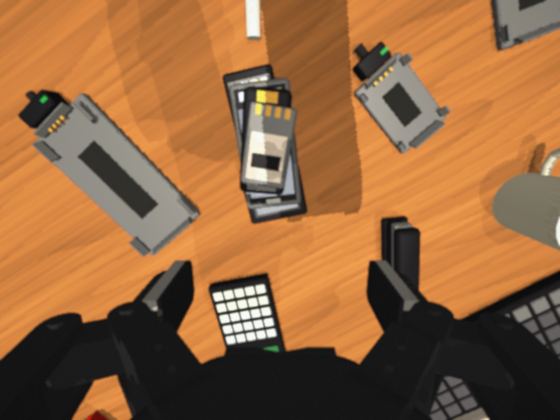

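w2 shows the scanner cradle slot (262,135), the touch slot (405,68) and the battery slot (150,207). w3 shows the terminal cradle slot (118,180), the battery cradle slot (403,103), and the pile with the battery on top at about (268,150). I'll measure from these.

```bash
cat > crad.py <<'E'
from h import *
import pickle
def rect_world(f,cnt,z):
    p=np.array([onplane(f,u,v,z)[:2] for u,v in cnt.reshape(-1,2)])*1000
    return cv2.minAreaRect(p.astype(np.float32)),p
def comp(mask,seed):
    n,l,s,c=cv2.connectedComponentsWithStats(mask); 
    ids=[i for i in range(1,n) if s[i,4]>30]
    i=min(ids,key=lambda i:np.hypot(*(c[i]-seed))); return (l==i).astype(np.uint8)
def cnt(m): return max(cv2.findContours(m,cv2.RETR_EXTERNAL,cv2.CHAIN_APPROX_NONE)[0],key=cv2.contourArea)
E
python3 - <<'E'
from crad import *
for n,w,s in [('touch','w2',(405,68)),('scan','w2',(262,135)),('bat','w2',(150,207)),('bat','w3',(403,103)),('term','w3',(118,180))]:
    f=pickle.load(open(w+'.pkl','rb')); im=f['image']; hsv=cv2.cvtColor(im,cv2.COLOR_RGB2HSV)
    grey=((hsv[...,1]<70)&(hsv[...,2]>60)&(hsv[...,2]<190)).astype(np.uint8)
    grey=cv2.morphologyEx(grey,cv2.MORPH_OPEN,np.ones((3,3)))
    g=comp(grey,s); c=cnt(g); r,_=rect_world(f,c,.015)
    dark=(hsv[...,2]<60).astype(np.uint8); d=comp(dark,s); r2,_=rect_world(f,cnt(d),.01)
    print(n,w,'plate',np.round(r[0],1),np.round(r[1],1),round(r[2],1),'slot',np.round(r2[0],1),np.round(r2[1],1),round(r2[2],1))
E
```

```text
touch w2 plate [506.6 335.2] [ 89.5 153.5] 86.8 slot [505.  335.1] [32.9 79.5] 86.5
scan w2 plate [530.9 160.3] [ 68.1 128.2] 78.1 slot [530.9 160.5] [26.2 62.8] 78.2
bat w2 plate [578.5  -1.5] [98.5 71.1] 11.0 slot [579.1  -2.1] [42.6 21.4] 11.8
bat w3 plate [579.6  -2.2] [99.4 68.4] 11.1 slot [579.4  -2.3] [42.7 21.7] 10.9
term w3 plate [ 474.5 -342.1] [198.   99.1] 8.6 slot [ 476.6 -342.5] [101.2  27.1] 8.7
```

```bash
python3 - <<'E'
import cv2,numpy as np
a=cv2.imread('pics/w3.png'); 
b=cv2.resize(a[55:230,215:315],None,fx=3.4,fy=3.4,interpolation=cv2.INTER_CUBIC)
c=cv2.resize(a[80:265,20:210],None,fx=2.3,fy=2.3,interpolation=cv2.INTER_CUBIC)
H=595;P=lambda x:cv2.copyMakeBorder(x,0,H-x.shape[0],0,0,cv2.BORDER_CONSTANT)
cv2.imwrite('pics/w3b.png',np.hstack([P(b),P(c)]))
E
```

```text
(no output)
```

View pics/w3b.png

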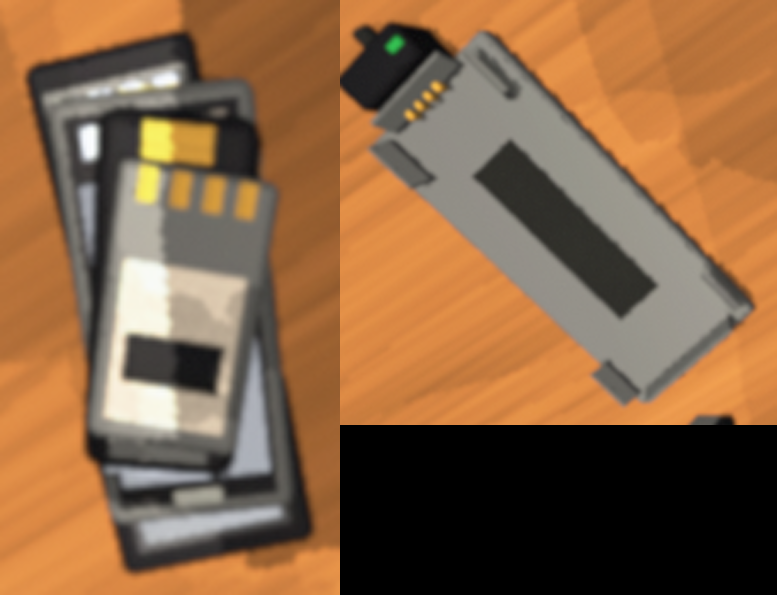

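The crop shows the battery's corners at about (118,162), (276,185), (232,445) and (88,432). The strips at the top point toward the base. The plate centres agree with the slot centres. Next I'll turn the piece corners into positions.

```bash
python3 - <<'E'
from crad import *
f=pickle.load(open('w3.pkl','rb'))
def quad(name,pts,z):
    P=np.array([onplane(f,215+u/3.4,55+v/3.4,z)[:2]*1000 for u,v in pts])
    # order: contact-left, contact-right, head-right, head-left
    c=P.mean(0); L=(P[2]+P[3]-P[0]-P[1])/2; W=(P[1]+P[2]-P[0]-P[3])/2
    print(name,c.round(1),'L',np.hypot(*L).round(1),'W',np.hypot(*W).round(1),'ang',np.degrees(np.arctan2(L[1],L[0])).round(1),'angW',np.degrees(np.arctan2(W[1],W[0])).round(1))
quad('bat',[(120,160),(276,185),(232,445),(88,430)],.092)
quad('scan?',[(103,112),(258,125),(225,470),(88,458)],.072)
quad('touch?',[(45,100),(250,80),(300,505),(108,522)],.048)
quad('term',[(30,72),(190,35),(310,535),(135,570)],.030)
print(arm.get_state()['tcp_pos'])
E
```

```text
bat [ 536.  -155.2] L 72.4 W 41.8 ang -40.5 angW 51.3
scan? [ 532.4 -157.5] L 99.4 W 43.2 ang -36.4 angW 53.8
touch? [ 538.  -159.2] L 133.0 W 63.9 ang -24.3 angW 63.8
term [ 538.9 -163.6] L 168.2 W 58.4 ang -19.2 angW 70.4
[ 0.58867031 -0.17061379  0.40510609]
```

Call:
{"op": "arm_command", "data": {
  "steps": [
    {"tx": -14,"ty": 4,"tz": -20,"rx": 0,"ry": 0,"rz": -3,"hand": 0},
    {"tx": -14,"ty": 4,"tz": -20,"rx": 0,"ry": 0,"rz": -3,"hand": 0},
    {"tx": -14,"ty": 4,"tz": -20,"rx": 0,"ry": 0,"rz": -3,"hand": 0},
    {"tx": -13,"ty": 0,"tz": -20,"rx": 0,"ry": 0,"rz": 0,"hand": 0},
    {"tx": 0,"ty": 0,"tz": -20,"rx": 0,"ry": 0,"rz": 0,"hand": 0},
    {"tx": 0,"ty": 0,"tz": 0,"rx": 0,"ry": 0,"rz": 0,"hand": 0},
    {"tx": 0,"ty": 0,"tz": 0,"rx": 0,"ry": 0,"rz": 0,"hand": 0},
    {"tx": 0,"ty": 0,"tz": 0,"rx": 0,"ry": 0,"rz": 0,"hand": 0}
  ]
}}

```text
clock: 3.7
tcp_pos: [0.5364, -0.1514, 0.3059]
eef_rot: [0.001, 0.905, 0.425, 0.001]
ft_force: [0.2, -0.4, -0.2]
finger_gap: 0.0855
```

```bash
python3 - <<'E'
from h import *
f=grab('wrist','w4.png'); s=arm.get_state(); q=s['eef_rot']; print(s['tcp_pos'],q,'jaw',np.degrees(2*np.arctan2(q[2],q[1])), s['ft_force'])
E
```

```text
[ 0.5363319  -0.15148613  0.30592251] [5.45260700e-04 9.05174204e-01 4.25039708e-01 7.80861629e-04] jaw 50.30637800197739 [ 0.06965368 -1.01109647 -0.68284827]
```

View pics/w4.png

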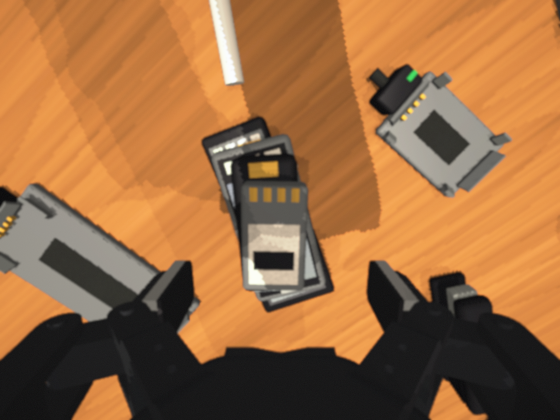

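w4: battery corners at about (243,183), (306,183), (305,290) and (242,290), aligned with the jaws. I'll recheck its centre from here.

```bash
cat >> crad.py <<'E'
def quad(f,name,pts,z):
    P=np.array([onplane(f,u,v,z)[:2]*1000 for u,v in pts])
    c=P.mean(0); L=(P[2]+P[3]-P[0]-P[1])/2; W=(P[1]+P[2]-P[0]-P[3])/2
    print(name,c.round(1),'L',np.hypot(*L).round(1),'W',np.hypot(*W).round(1),'ang',np.degrees(np.arctan2(L[1],L[0])).round(1),np.degrees(np.arctan2(W[1],W[0])).round(1)-90)
E
python3 - <<'E'
from crad import *
f=grab('wrist')
quad(f,'bat',[(243,182),(307,182),(306,291),(241,291)],.092)
quad(f,'scan',[(235,158),(296,153),(0,0),(0,0)],.072)
d=comp((cv2.cvtColor(f['image'],cv2.COLOR_RGB2HSV)[...,2]<70).astype(np.uint8),(441,138)); r,_=rect_world(f,cnt(d),.01); print(r)
for g in [.155]: 
  s=arm.get_state(); print(proj(f,s['tcp_pos']+rot(s['eef_rot']).apply([0,0,.155])))
E
```

```text
bat [ 535.6 -154.5] L 77.6 W 43.1 ang -40.7 -39.8
scan [ 407.6 -155.7] L 176.9 W 21.0 ang -159.7 -35.1
((579.1964721679688, -2.3477163314819336), (43.58259582519531, 22.69362449645996), 11.379117012023926)
[278.07120129 282.04468116]
```

Call:
{"op": "arm_command", "data": {
  "steps": [
    {"tx": -1,"ty": -3,"tz": -20,"rx": 0,"ry": 0,"rz": 0,"hand": 0},
    {"tx": 0,"ty": 0,"tz": -20,"rx": 0,"ry": 0,"rz": 0,"hand": 0},
    {"tx": 0,"ty": 0,"tz": -15,"rx": 0,"ry": 0,"rz": 0,"hand": 0},
    {"tx": 0,"ty": 0,"tz": -6,"rx": 0,"ry": 0,"rz": 0,"hand": 0},
    {"tx": 0,"ty": 0,"tz": 0,"rx": 0,"ry": 0,"rz": 0,"hand": 90},
    {"tx": 0,"ty": 0,"tz": 0,"rx": 0,"ry": 0,"rz": 0,"hand": 90},
    {"tx": 0,"ty": 0,"tz": 0,"rx": 0,"ry": 0,"rz": 0,"hand": 90},
    {"tx": 0,"ty": 0,"tz": 0,"rx": 0,"ry": 0,"rz": 0,"hand": 90}
  ],
  "force": 40
}}

```text
clock: 4.6
tcp_pos: [0.535, -0.1546, 0.2444]
eef_rot: [0.0, 0.905, 0.425, 0.001]
ft_force: [0.7, -0.2, -0.7]
finger_gap: 0.055
```

Call:
{"op": "arm_command", "data": {
  "steps": [
    {"tx": 0,"ty": 0,"tz": 0,"rx": 0,"ry": 0,"rz": 0,"hand": 120},
    {"tx": 0,"ty": 0,"tz": 0,"rx": 0,"ry": 0,"rz": 0,"hand": 150},
    {"tx": 0,"ty": 0,"tz": 0,"rx": 0,"ry": 0,"rz": 0,"hand": 200},
    {"tx": 0,"ty": 0,"tz": 0,"rx": 0,"ry": 0,"rz": 0,"hand": 200},
    {"tx": 0,"ty": 0,"tz": 0,"rx": 0,"ry": 0,"rz": 0,"hand": 200},
    {"tx": 0,"ty": 0,"tz": 0,"rx": 0,"ry": 0,"rz": 0,"hand": 200},
    {"tx": 0,"ty": 0,"tz": 5,"rx": 0,"ry": 0,"rz": 0,"hand": 200},
    {"tx": 0,"ty": 0,"tz": 5,"rx": 0,"ry": 0,"rz": 0,"hand": 200}
  ]
}}

```text
clock: 5.4
tcp_pos: [0.5345, -0.1544, 0.2537]
eef_rot: [-0.0, 0.905, 0.425, -0.0]
ft_force: [-0.0, 1.4, -1.9]
finger_gap: 0.043
```

```bash
python3 - <<'E'
from h import *
f=grab('wrist','w5.png'); s=arm.get_state(); print(s['tcp_pos'],s['ft_force'],s['finger_gap'])
E
```

```text
[ 0.5348602  -0.1545913   0.25468985] [ 1.69074973  0.22959621 -0.12725579] 0.04304562137482202
```

View pics/w5.png

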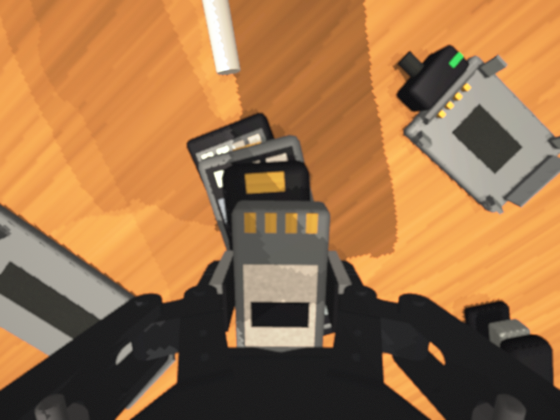

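The battery is held with a 43 mm gap, clear of the scanner. I'm carrying it to its cradle, turning 51° on the way.

Call:
{"op": "arm_command", "data": {
  "steps": [
    {"tx": 0,"ty": 0,"tz": 15,"rx": 0,"ry": 0,"rz": 0,"hand": 200},
    {"tx": 0,"ty": 0,"tz": 15,"rx": 0,"ry": 0,"rz": 0,"hand": 200},
    {"tx": 7,"ty": 24,"tz": 0,"rx": 0,"ry": 0,"rz": 8,"hand": 200},
    {"tx": 7,"ty": 24,"tz": 0,"rx": 0,"ry": 0,"rz": 8,"hand": 200},
    {"tx": 7,"ty": 24,"tz": 0,"rx": 0,"ry": 0,"rz": 8,"hand": 200},
    {"tx": 7,"ty": 24,"tz": 0,"rx": 0,"ry": 0,"rz": 8,"hand": 200},
    {"tx": 7,"ty": 24,"tz": 0,"rx": 0,"ry": 0,"rz": 8,"hand": 200},
    {"tx": 7,"ty": 24,"tz": 0,"rx": 0,"ry": 0,"rz": 8,"hand": 200}
  ]
}}

```text
clock: 6.25
tcp_pos: [0.5772, -0.0097, 0.2853]
eef_rot: [0.001, 0.652, 0.758, 0.0]
ft_force: [-0.1, -0.1, -1.2]
finger_gap: 0.0432
```

Call:
{"op": "arm_command", "data": {
  "steps": [
    {"tx": 2,"ty": 8,"tz": -10,"rx": 0,"ry": 0,"rz": 3,"hand": 200},
    {"tx": 0,"ty": 0,"tz": -20,"rx": 0,"ry": 0,"rz": 0,"hand": 200},
    {"tx": 0,"ty": 0,"tz": -20,"rx": 0,"ry": 0,"rz": 0,"hand": 200},
    {"tx": 0,"ty": 0,"tz": -15,"rx": 0,"ry": 0,"rz": 0,"hand": 200},
    {"tx": 0,"ty": 0,"tz": -7,"rx": 0,"ry": 0,"rz": 0,"hand": 200},
    {"tx": 0,"ty": 0,"tz": 0,"rx": 0,"ry": 0,"rz": 0,"hand": 200},
    {"tx": 0,"ty": 0,"tz": 0,"rx": 0,"ry": 0,"rz": 0,"hand": 200},
    {"tx": 0,"ty": 0,"tz": 0,"rx": 0,"ry": 0,"rz": 0,"hand": 200}
  ]
}}

```text
clock: 7.05
tcp_pos: [0.5792, -0.0026, 0.2128]
eef_rot: [0.001, 0.634, 0.773, 0.001]
ft_force: [0.4, -0.7, -1.1]
finger_gap: 0.043
```

```bash
python3 - <<'E'
from h import *
f=grab('wrist','w6.png'); s=arm.get_state(); q=s['eef_rot'];print(s['clock'],s['tcp_pos'],q,'jaw',np.degrees(2*np.arctan2(q[2],q[1])),s['ft_force'],s['finger_gap'])
E
```

```text
7.1 [ 0.57914498 -0.00259205  0.21271333] [6.28900135e-04 6.34172066e-01 7.73191498e-01 5.50258839e-04] jaw 101.28275682646708 [ 0.6016856   0.17311944 -0.90547763] 0.043355023507292666
```

View pics/w6.png

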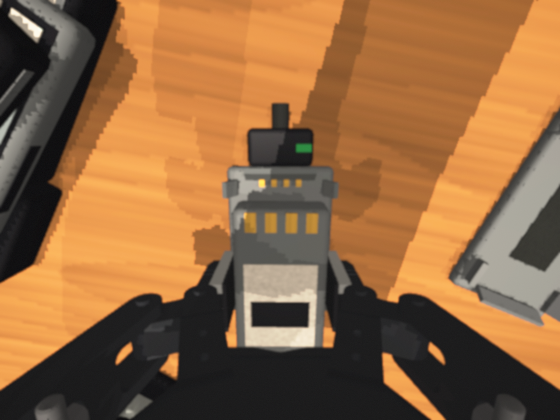

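w6: the battery is centred over its pocket, level with the jaws. Contacts at (280,184) and battery strips at (283,222) are in line. Lowering.

Call:
{"op": "arm_command", "data": {
  "steps": [
    {"tx": 0,"ty": 0,"tz": -10,"rx": 0,"ry": 0,"rz": 0,"hand": 200},
    {"tx": 0,"ty": 0,"tz": -10,"rx": 0,"ry": 0,"rz": 0,"hand": 200},
    {"tx": 0,"ty": 0,"tz": -5,"rx": 0,"ry": 0,"rz": 0,"hand": 200},
    {"tx": 0,"ty": 0,"tz": -3,"rx": 0,"ry": 0,"rz": 0,"hand": 200},
    {"tx": 0,"ty": 0,"tz": -1.5,"rx": 0,"ry": 0,"rz": 0,"hand": 200},
    {"tx": 0,"ty": 0,"tz": 0,"rx": 0,"ry": 0,"rz": 0,"hand": 200},
    {"tx": 0,"ty": 0,"tz": 0,"rx": 0,"ry": 0,"rz": 0,"hand": 200},
    {"tx": 0,"ty": 0,"tz": 0,"rx": 0,"ry": 0,"rz": 0,"hand": 200}
  ]
}}

```text
clock: 7.9
tcp_pos: [0.5786, -0.0026, 0.1824]
eef_rot: [-0.0, 0.634, 0.773, -0.0]
ft_force: [-4.7, -0.2, 6.1]
finger_gap: 0.0429
```

Call:
{"op": "arm_command", "data": {
  "steps": [
    {"tx": 0,"ty": 0,"tz": 0,"rx": 0,"ry": 0,"rz": 0,"hand": 110},
    {"tx": 0,"ty": 0,"tz": 0,"rx": 0,"ry": 0,"rz": 0,"hand": 80},
    {"tx": 0,"ty": 0,"tz": 0,"rx": 0,"ry": 0,"rz": 0,"hand": 60},
    {"tx": 0,"ty": 0,"tz": 0,"rx": 0,"ry": 0,"rz": 0,"hand": 60},
    {"tx": 0,"ty": 0,"tz": 20,"rx": 0,"ry": 0,"rz": 0,"hand": 60},
    {"tx": 0,"ty": 0,"tz": 30,"rx": 0,"ry": 0,"rz": 0,"hand": 30},
    {"tx": 0,"ty": 0,"tz": 40,"rx": 0,"ry": 0,"rz": 0,"hand": 0},
    {"tx": 0,"ty": 0,"tz": 40,"rx": 0,"ry": 0,"rz": 0,"hand": 0}
  ]
}}

```text
clock: 8.7
tcp_pos: [0.5784, -0.0025, 0.3132]
eef_rot: [-0.0, 0.634, 0.773, -0.0]
ft_force: [1.3, 1.1, 0.1]
finger_gap: 0.0854
```

Call:
{"op": "arm_command", "data": {
  "steps": [
    {"tx": -1,"ty": -20,"tz": 4,"rx": 0,"ry": 0,"rz": -7,"hand": 0},
    {"tx": -1,"ty": -20,"tz": 0,"rx": 0,"ry": 0,"rz": -7,"hand": 0},
    {"tx": 0,"ty": -20,"tz": 0,"rx": 0,"ry": 0,"rz": -7,"hand": 0},
    {"tx": 0,"ty": -20,"tz": 0,"rx": 0,"ry": 0,"rz": -7,"hand": 0},
    {"tx": 0,"ty": -20,"tz": 0,"rx": 0,"ry": 0,"rz": -7,"hand": 0},
    {"tx": 0,"ty": -20,"tz": 0,"rx": 0,"ry": 0,"rz": -7,"hand": 0},
    {"tx": 0,"ty": -20,"tz": 0,"rx": 0,"ry": 0,"rz": -5,"hand": 0},
    {"tx": 0,"ty": -15,"tz": 0,"rx": 0,"ry": 0,"rz": 0,"hand": 0}
  ]
}}

```text
clock: 9.5
tcp_pos: [0.5765, -0.1589, 0.3162]
eef_rot: [0.0, 0.89, 0.455, -0.0]
ft_force: [-0.1, -0.9, 0.7]
finger_gap: 0.0857
```

```bash
python3 - <<'E'
from crad import *
f=grab('wrist'); f=grab('wrist','w7.png'); pickle.dump(f,open('w7.pkl','wb'));s=arm.get_state(); q=s['eef_rot'];print(s['clock'],s['tcp_pos'],'jaw',np.degrees(2*np.arctan2(q[2],q[1])))
E
```

```text
9.6 [ 0.57616665 -0.1600674   0.31628309] jaw 54.22921288352888
```

View pics/w7.png

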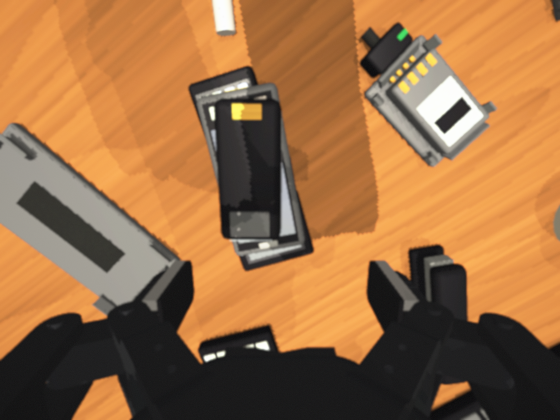

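w7: the battery is seated (label at about (453,112)). Scanner corners are at about (217,100), (281,103), (278,241) and (221,238).

```bash
python3 - <<'E'
from crad import *
f=pickle.load(open('w7.pkl','rb'))
quad(f,'scan',[(216,99),(281,102),(279,242),(220,238)],.072)
# brass patch check
h=cv2.cvtColor(f['image'],cv2.COLOR_RGB2HSV)
m=((h[...,1]>170)&(h[...,2]>150)&(h[...,0]>17)&(h[...,0]<30)).astype(np.uint8); d=comp(m,(247,112)); print(rect_world(f,cnt(d),.072)[0])
# battery label
m=((h[...,1]<40)&(h[...,2]>210)).astype(np.uint8); d=comp(m,(450,115)); print('label',rect_world(f,cnt(d),.03)[0])
quad(f,'bat',[(388,70),(430,38),(488,115),(442,150)],.03)
E
```

```text
scan [ 532.7 -157.5] L 101.8 W 45.2 ang -37.1 -39.1
((498.7003173828125, -129.82423400878906), (14.0773286819458, 9.740803718566895), 54.244178771972656)
label ((590.55078125, 0.04004096984863281), (45.55813980102539, 35.13063430786133), 10.480409622192383)
bat [573.2  -1.8] L 80.0 W 39.9 ang 6.5 2.799999999999997
```

Call:
{"op": "arm_command", "data": {
  "steps": [
    {"tx": -22,"ty": 2.5,"tz": -10,"rx": 0,"ry": 0,"rz": -1.7,"hand": 0},
    {"tx": -21.5,"ty": 0,"tz": -10,"rx": 0,"ry": 0,"rz": 0,"hand": 0},
    {"tx": 0,"ty": 0,"tz": -20,"rx": 0,"ry": 0,"rz": 0,"hand": 0},
    {"tx": 0,"ty": 0,"tz": -20,"rx": 0,"ry": 0,"rz": 0,"hand": 0},
    {"tx": 0,"ty": 0,"tz": -20,"rx": 0,"ry": 0,"rz": 0,"hand": 0},
    {"tx": 0,"ty": 0,"tz": -10,"rx": 0,"ry": 0,"rz": 0,"hand": 0},
    {"tx": 0,"ty": 0,"tz": -5.5,"rx": 0,"ry": 0,"rz": 0,"hand": 0},
    {"tx": 0,"ty": 0,"tz": 0,"rx": 0,"ry": 0,"rz": 0,"hand": 0}
  ]
}}

```text
clock: 10.4
tcp_pos: [0.5333, -0.1546, 0.2204]
eef_rot: [-0.0, 0.896, 0.444, -0.0]
ft_force: [-1.0, 0.4, -0.1]
finger_gap: 0.0851
```

Call:
{"op": "arm_command", "data": {
  "steps": [
    {"tx": 0,"ty": 0,"tz": 0,"rx": 0,"ry": 0,"rz": 0,"hand": 80},
    {"tx": 0,"ty": 0,"tz": 0,"rx": 0,"ry": 0,"rz": 0,"hand": 80},
    {"tx": 0,"ty": 0,"tz": 0,"rx": 0,"ry": 0,"rz": 0,"hand": 110},
    {"tx": 0,"ty": 0,"tz": 0,"rx": 0,"ry": 0,"rz": 0,"hand": 150},
    {"tx": 0,"ty": 0,"tz": 0,"rx": 0,"ry": 0,"rz": 0,"hand": 200},
    {"tx": 0,"ty": 0,"tz": 0,"rx": 0,"ry": 0,"rz": 0,"hand": 200},
    {"tx": 0,"ty": 0,"tz": 0,"rx": 0,"ry": 0,"rz": 0,"hand": 200},
    {"tx": 0,"ty": 0,"tz": 0,"rx": 0,"ry": 0,"rz": 0,"hand": 200}
  ]
}}

```text
clock: 11.2
tcp_pos: [0.5335, -0.1553, 0.2216]
eef_rot: [0.0, 0.897, 0.443, 0.001]
ft_force: [-0.9, -0.4, 6.2]
finger_gap: 0.0473
```

Call:
{"op": "arm_command", "data": {
  "steps": [
    {"tx": 0,"ty": 0,"tz": 6,"rx": 0,"ry": 0,"rz": 0,"hand": 200},
    {"tx": 0,"ty": 0,"tz": 12,"rx": 0,"ry": 0,"rz": 0,"hand": 200},
    {"tx": 0,"ty": 10,"tz": 15,"rx": 0,"ry": 0,"rz": 0,"hand": 200},
    {"tx": 0,"ty": 20,"tz": 10,"rx": 0,"ry": 0,"rz": 3,"hand": 200},
    {"tx": 0,"ty": 30,"tz": 0,"rx": 0,"ry": 0,"rz": 4,"hand": 200},
    {"tx": 0,"ty": 40,"tz": 0,"rx": 0,"ry": 0,"rz": 4,"hand": 200},
    {"tx": 0,"ty": 40,"tz": 0,"rx": 0,"ry": 0,"rz": 4,"hand": 200},
    {"tx": 0,"ty": 40,"tz": 0,"rx": 0,"ry": 0,"rz": 4,"hand": 200}
  ]
}}

```text
clock: 12.0
tcp_pos: [0.5331, 0.0264, 0.2648]
eef_rot: [0.0, 0.81, 0.586, 0.0]
ft_force: [0.8, 0.3, -0.5]
finger_gap: 0.0472
```

Call:
{"op": "arm_command", "data": {
  "steps": [
    {"tx": 0,"ty": 40,"tz": 0,"rx": 0,"ry": 0,"rz": 4,"hand": 200},
    {"tx": -1,"ty": 40,"tz": 0,"rx": 0,"ry": 0,"rz": 2.5,"hand": 200},
    {"tx": -1,"ty": 30,"tz": 0,"rx": 0,"ry": 0,"rz": 0,"hand": 200},
    {"tx": -1,"ty": 20,"tz": -10,"rx": 0,"ry": 0,"rz": 0,"hand": 200},
    {"tx": 0,"ty": 6,"tz": -20,"rx": 0,"ry": 0,"rz": 0,"hand": 200},
    {"tx": 0,"ty": 0,"tz": -15,"rx": 0,"ry": 0,"rz": 0,"hand": 200},
    {"tx": 0,"ty": 0,"tz": 0,"rx": 0,"ry": 0,"rz": 0,"hand": 200},
    {"tx": 0,"ty": 0,"tz": 0,"rx": 0,"ry": 0,"rz": 0,"hand": 200}
  ]
}}

```text
clock: 12.8
tcp_pos: [0.5304, 0.1608, 0.2194]
eef_rot: [0.0, 0.777, 0.63, -0.0]
ft_force: [-0.3, 0.6, -1.1]
finger_gap: 0.0474
```

```bash
python3 - <<'E'
from h import *
f=grab('wrist','w8.png'); s=arm.get_state(); q=s['eef_rot'];print(s['clock'],s['tcp_pos'],q,'jaw',np.degrees(2*np.arctan2(q[2],q[1])),s['ft_force'],s['finger_gap'])
E
```

```text
12.85 [0.53066999 0.160693   0.21985595] [2.97598612e-04 7.76860330e-01 6.29672689e-01 4.93572301e-04] jaw 78.0519719112717 [ 0.81690238 -0.03986446 -2.04736059] 0.047272938714054115
```

View pics/w8.png

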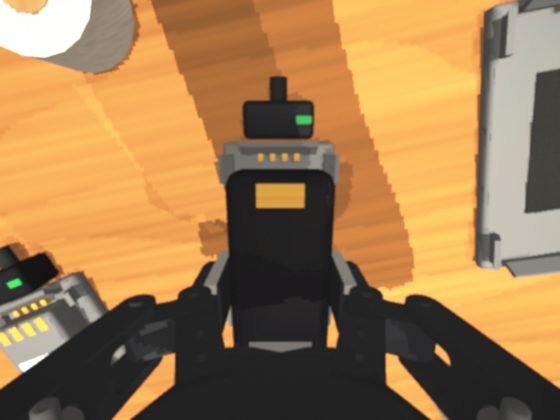

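w8: the scanner is centred in line with its cradle; its brass patch is at (280,195) and the contacts at (279,157). Lowering, releasing and going back.

Call:
{"op": "arm_command", "data": {
  "steps": [
    {"tx": 0,"ty": 0,"tz": -12,"rx": 0,"ry": 0,"rz": 0,"hand": 200},
    {"tx": 0,"ty": 0,"tz": -12,"rx": 0,"ry": 0,"rz": 0,"hand": 200},
    {"tx": 0,"ty": 0,"tz": -6,"rx": 0,"ry": 0,"rz": 0,"hand": 200},
    {"tx": 0,"ty": 0,"tz": -4,"rx": 0,"ry": 0,"rz": 0,"hand": 200},
    {"tx": 0,"ty": 0,"tz": -2.5,"rx": 0,"ry": 0,"rz": 0,"hand": 200},
    {"tx": 0,"ty": 0,"tz": 0,"rx": 0,"ry": 0,"rz": 0,"hand": 200},
    {"tx": 0,"ty": 0,"tz": 0,"rx": 0,"ry": 0,"rz": 0,"hand": 200},
    {"tx": 0,"ty": 0,"tz": 0,"rx": 0,"ry": 0,"rz": 0,"hand": 200}
  ]
}}

```text
clock: 13.65
tcp_pos: [0.5298, 0.1606, 0.1835]
eef_rot: [-0.001, 0.777, 0.63, -0.001]
ft_force: [-10.5, -3.7, 19.9]
finger_gap: 0.0471
```

Call:
{"op": "arm_command", "data": {
  "steps": [
    {"tx": 0,"ty": 0,"tz": 0.7,"rx": 0,"ry": 0,"rz": 0,"hand": 200},
    {"tx": 0,"ty": 0,"tz": 0,"rx": 0,"ry": 0,"rz": 0,"hand": 90},
    {"tx": 0,"ty": 0,"tz": 0,"rx": 0,"ry": 0,"rz": 0,"hand": 60},
    {"tx": 0,"ty": 0,"tz": 0,"rx": 0,"ry": 0,"rz": 0,"hand": 50},
    {"tx": 0,"ty": 0,"tz": 20,"rx": 0,"ry": 0,"rz": 0,"hand": 50},
    {"tx": 0,"ty": 0,"tz": 30,"rx": 0,"ry": 0,"rz": 0,"hand": 0},
    {"tx": 0,"ty": 0,"tz": 40,"rx": 0,"ry": 0,"rz": 0,"hand": 0},
    {"tx": 0,"ty": 0,"tz": 42,"rx": 0,"ry": 0,"rz": 0,"hand": 0}
  ]
}}

```text
clock: 14.45
tcp_pos: [0.5299, 0.1609, 0.3156]
eef_rot: [-0.0, 0.777, 0.63, -0.001]
ft_force: [-0.5, 0.6, 0.4]
finger_gap: 0.0854
```

Call:
{"op": "arm_command", "data": {
  "steps": [
    {"tx": 6,"ty": -40,"tz": 0,"rx": 0,"ry": 0,"rz": -2,"hand": 0},
    {"tx": 6,"ty": -40,"tz": 0,"rx": 0,"ry": 0,"rz": -2,"hand": 0},
    {"tx": 6,"ty": -40,"tz": 0,"rx": 0,"ry": 0,"rz": -2,"hand": 0},
    {"tx": 6,"ty": -40,"tz": 0,"rx": 0,"ry": 0,"rz": -2,"hand": 0},
    {"tx": 6,"ty": -40,"tz": 0,"rx": 0,"ry": 0,"rz": -2,"hand": 0},
    {"tx": 6,"ty": -40,"tz": 0,"rx": 0,"ry": 0,"rz": -2,"hand": 0},
    {"tx": 6,"ty": -40,"tz": 0,"rx": 0,"ry": 0,"rz": 0,"hand": 0},
    {"tx": 6,"ty": -40,"tz": 0,"rx": 0,"ry": 0,"rz": 0,"hand": 0}
  ]
}}

```text
clock: 15.25
tcp_pos: [0.5783, -0.1605, 0.3147]
eef_rot: [0.0, 0.838, 0.545, -0.0]
ft_force: [0.2, 0.5, -0.0]
finger_gap: 0.0855
```

```bash
python3 - <<'E'
from crad import *
f=grab('wrist'); f=grab('wrist'); f=grab('wrist','w9.png'); pickle.dump(f,open('w9.pkl','wb'));s=arm.get_state(); q=s['eef_rot'];print(s['clock'],s['tcp_pos'],'jaw',np.degrees(2*np.arctan2(q[2],q[1])),s['ft_force'])
im=f['image'][:,:,::-1]
cv2.imwrite('pics/w9b.png',cv2.resize(im[40:265,160:460],None,fx=2.6,fy=2.6,interpolation=cv2.INTER_CUBIC))
E
```

```text
15.4 [ 0.57754289 -0.16291972  0.31472505] jaw 65.728070667955 [-0.03998646 -0.00998795 -0.87276389]
```

View pics/w9b.png

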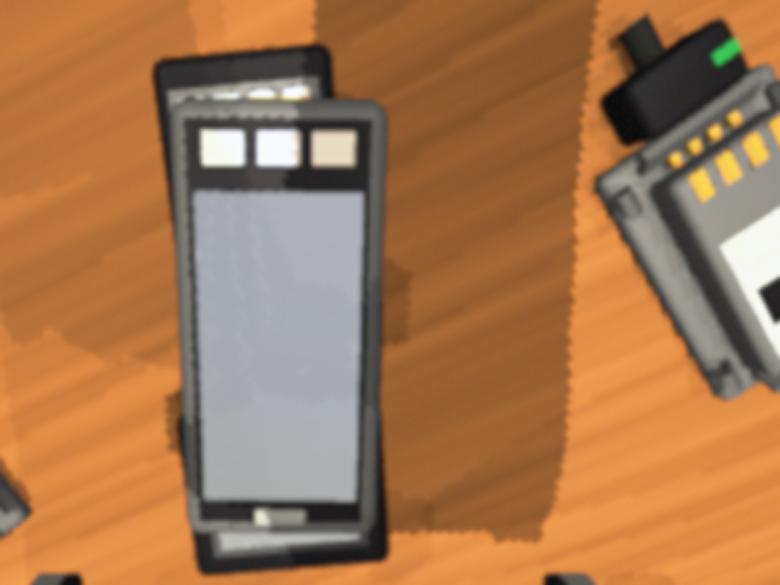

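The crop shows touch corners at (168,103), (387,100), (376,533) and (190,533). Terminal corners are at (155,62), (330,45), (387,560) and (198,573).

```bash
python3 - <<'E'
from crad import *
f=pickle.load(open('w9.pkl','rb'))
S=lambda P:[(160+u/2.6,40+v/2.6) for u,v in P]
quad(f,'touch',S([(168,102),(387,99),(376,535),(190,535)]),.048)
quad(f,'term',S([(155,62),(330,45),(387,560),(198,573)]),.03)
quad(f,'screen',S([(190,190),(365,190),(356,502),(202,500)]),.048)
E
```

```text
touch [ 537.9 -159.3] L 133.1 W 62.3 ang -24.4 -24.099999999999994
term [ 538.  -164.2] L 169.1 W 61.1 ang -19.8 -19.799999999999997
screen [ 543.1 -162.5] L 97.1 W 51.2 ang -24.9 -24.799999999999997
```

Call:
{"op": "arm_command", "data": {
  "steps": [
    {"tx": -20,"ty": 0,"tz": -10,"rx": 0,"ry": 0,"rz": 0,"hand": 0},
    {"tx": -20,"ty": 0,"tz": -20,"rx": 0,"ry": 0,"rz": 0,"hand": 0},
    {"tx": 0,"ty": 0,"tz": -20,"rx": 0,"ry": 0,"rz": 0,"hand": 0},
    {"tx": 0,"ty": 0,"tz": -20,"rx": 0,"ry": 0,"rz": 0,"hand": 0},
    {"tx": 0,"ty": 0,"tz": -20,"rx": 0,"ry": 0,"rz": 0,"hand": 0},
    {"tx": 0,"ty": 0,"tz": -15,"rx": 0,"ry": 0,"rz": 0,"hand": 0},
    {"tx": 0,"ty": 0,"tz": -6.5,"rx": 0,"ry": 0,"rz": 0,"hand": 0},
    {"tx": 0,"ty": 0,"tz": 0,"rx": 0,"ry": 0,"rz": 0,"hand": 0}
  ]
}}

```text
clock: 16.2
tcp_pos: [0.5381, -0.1584, 0.2026]
eef_rot: [-0.001, 0.838, 0.546, -0.001]
ft_force: [0.8, -0.5, -0.3]
finger_gap: 0.0855
```

Call:
{"op": "arm_command", "data": {
  "steps": [
    {"tx": 0,"ty": 0,"tz": 0,"rx": 0,"ry": 0,"rz": 0,"hand": 40},
    {"tx": 0,"ty": 0,"tz": 0,"rx": 0,"ry": 0,"rz": 0,"hand": 60},
    {"tx": 0,"ty": 0,"tz": 0,"rx": 0,"ry": 0,"rz": 0,"hand": 80},
    {"tx": 0,"ty": 0,"tz": 0,"rx": 0,"ry": 0,"rz": 0,"hand": 120},
    {"tx": 0,"ty": 0,"tz": 0,"rx": 0,"ry": 0,"rz": 0,"hand": 200},
    {"tx": 0,"ty": 0,"tz": 0,"rx": 0,"ry": 0,"rz": 0,"hand": 200},
    {"tx": 0,"ty": 0,"tz": 0,"rx": 0,"ry": 0,"rz": 0,"hand": 200},
    {"tx": 0,"ty": 0,"tz": 0,"rx": 0,"ry": 0,"rz": 0,"hand": 200}
  ]
}}

```text
clock: 17.0
tcp_pos: [0.5385, -0.1595, 0.2047]
eef_rot: [0.001, 0.838, 0.545, 0.001]
ft_force: [-1.8, -0.2, 5.4]
finger_gap: 0.0631
```

Call:
{"op": "arm_command", "data": {
  "steps": [
    {"tx": 0,"ty": 0,"tz": 6,"rx": 0,"ry": 0,"rz": 0,"hand": 200},
    {"tx": 0,"ty": 0,"tz": 12,"rx": 0,"ry": 0,"rz": 0,"hand": 200},
    {"tx": 0,"ty": 10,"tz": 16,"rx": 0,"ry": 0,"rz": 0,"hand": 200},
    {"tx": -3,"ty": 25,"tz": 16,"rx": 0,"ry": 0,"rz": 3,"hand": 200},
    {"tx": -3,"ty": 40,"tz": 0,"rx": 0,"ry": 0,"rz": 3,"hand": 200},
    {"tx": -3,"ty": 45,"tz": 0,"rx": 0,"ry": 0,"rz": 3,"hand": 200},
    {"tx": -3,"ty": 45,"tz": 0,"rx": 0,"ry": 0,"rz": 3,"hand": 200},
    {"tx": -3,"ty": 45,"tz": 0,"rx": 0,"ry": 0,"rz": 3,"hand": 200}
  ]
}}

```text
clock: 17.8
tcp_pos: [0.5229, 0.0526, 0.2546]
eef_rot: [0.0, 0.759, 0.651, 0.001]
ft_force: [0.8, 0.2, -2.4]
finger_gap: 0.0629
```

Call:
{"op": "arm_command", "data": {
  "steps": [
    {"tx": -3,"ty": 45,"tz": 0,"rx": 0,"ry": 0,"rz": 3,"hand": 200},
    {"tx": -3,"ty": 45,"tz": 0,"rx": 0,"ry": 0,"rz": 3,"hand": 200},
    {"tx": -3,"ty": 45,"tz": 0,"rx": 0,"ry": 0,"rz": 0,"hand": 200},
    {"tx": -3,"ty": 45,"tz": 0,"rx": 0,"ry": 0,"rz": 0,"hand": 200},
    {"tx": -3,"ty": 40,"tz": 0,"rx": 0,"ry": 0,"rz": 0,"hand": 200},
    {"tx": -3,"ty": 30,"tz": 0,"rx": 0,"ry": 0,"rz": 0,"hand": 200},
    {"tx": -0.5,"ty": 20,"tz": 0,"rx": 0,"ry": 0,"rz": 0,"hand": 200},
    {"tx": 0,"ty": 14.5,"tz": 0,"rx": 0,"ry": 0,"rz": 0,"hand": 200}
  ]
}}

```text
clock: 18.6
tcp_pos: [0.5045, 0.3369, 0.2539]
eef_rot: [0.0, 0.724, 0.689, 0.0]
ft_force: [0.9, -0.2, -2.5]
finger_gap: 0.0627
```

Call:
{"op": "arm_command", "data": {
  "steps": [
    {"tx": 0,"ty": 0,"tz": -10,"rx": 0,"ry": 0,"rz": 0,"hand": 200},
    {"tx": 0,"ty": 0,"tz": -15,"rx": 0,"ry": 0,"rz": 0,"hand": 200},
    {"tx": 0,"ty": 0,"tz": -15,"rx": 0,"ry": 0,"rz": 0,"hand": 200},
    {"tx": 0,"ty": 0,"tz": -5,"rx": 0,"ry": 0,"rz": 0,"hand": 200},
    {"tx": 0,"ty": 0,"tz": 0,"rx": 0,"ry": 0,"rz": 0,"hand": 200},
    {"tx": 0,"ty": 0,"tz": 0,"rx": 0,"ry": 0,"rz": 0,"hand": 200},
    {"tx": 0,"ty": 0,"tz": 0,"rx": 0,"ry": 0,"rz": 0,"hand": 200},
    {"tx": 0,"ty": 0,"tz": 0,"rx": 0,"ry": 0,"rz": 0,"hand": 200}
  ]
}}

```text
clock: 19.4
tcp_pos: [0.505, 0.3356, 0.2091]
eef_rot: [0.0, 0.725, 0.689, 0.001]
ft_force: [0.0, 0.7, -2.5]
finger_gap: 0.0629
```

```bash
python3 - <<'E'
from h import *
f=grab('wrist','w10.png'); s=arm.get_state(); q=s['eef_rot'];print(s['clock'],s['tcp_pos'],q,'jaw',np.degrees(2*np.arctan2(q[2],q[1])),s['ft_force'],s['finger_gap'])
E
```

```text
19.45 [0.50488761 0.33563305 0.20899216] [2.45481574e-05 7.24810740e-01 6.88947844e-01 5.08357273e-04] jaw 87.09377256507265 [ 0.08081616  0.29022216 -3.3518689 ] 0.06293843214420744
```

View pics/w10.png

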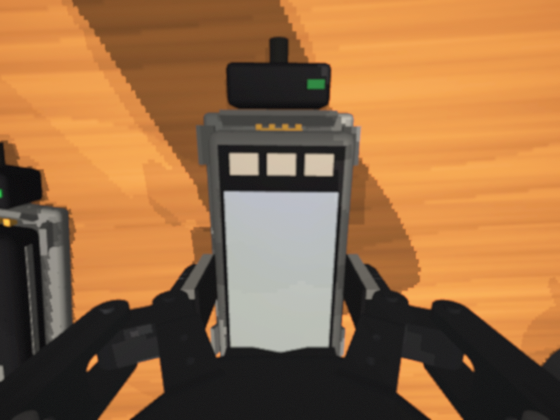

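w10: the touch is centred sideways over the pocket (edges at columns 213 and 350), with its front edge near row 131. I'll check the fore-aft position.

```bash
python3 - <<'E'
from crad import *
f=grab('wrist')
for n,u,v,z in [('touch end top',281,130,.053),('screen mid of keys',281,164,.053),('contacts',279,127,.015),('block face top',279,106,.023),('left rimcorner',204,128,.023),('right',357,128,.023),('touchL',216,200,.053),('touchR',349,200,.053)]: print(n,(onplane(f,u,v,z)*1000).round(1))
for d in (66,68,70,71,73): print(d,proj(f,[.5049-d/1e3,.3357+d/1e3*.0576,.053]).round(1),proj(f,[.505-d/1e3,.3351+d/1e3*.0576,.01]).round(1))
f7=pickle.load(open('w7.pkl','rb')); 
E
```

```text
touch end top [436.3 340.2  53. ]
screen mid of keys [450.1 339.5  53. ]
contacts [434.7 339.4  15. ]
block face top [424.8 339.9  23. ]
left rimcorner [433.4 301.3  23. ]
right [437.4 379.   23. ]
touchL [464.3 310.2  53. ]
touchR [467.3 368.5  53. ]
66 [279.7 136.7] [278.5 135.2]
68 [279.7 131.6] [278.6 131.4]
70 [279.8 126.5] [278.6 127.6]
71 [279.8 124. ] [278.6 125.7]
73 [279.8 118.8] [278.6 121.9]
```

Call:
{"op": "arm_command", "data": {
  "steps": [
    {"tx": 0,"ty": 0,"tz": -8,"rx": 0,"ry": 0,"rz": 0,"hand": 200},
    {"tx": 0,"ty": 0,"tz": -8,"rx": 0,"ry": 0,"rz": 0,"hand": 200},
    {"tx": 0,"ty": 0,"tz": -4,"rx": 0,"ry": 0,"rz": 0,"hand": 200},
    {"tx": 0,"ty": 0,"tz": -3,"rx": 0,"ry": 0,"rz": 0,"hand": 200},
    {"tx": 0,"ty": 0,"tz": -1,"rx": 0,"ry": 0,"rz": 0,"hand": 200},
    {"tx": 0,"ty": 0,"tz": 0,"rx": 0,"ry": 0,"rz": 0,"hand": 200},
    {"tx": 0,"ty": 0,"tz": 0,"rx": 0,"ry": 0,"rz": 0,"hand": 200},
    {"tx": 0,"ty": 0,"tz": 0,"rx": 0,"ry": 0,"rz": 0,"hand": 200}
  ]
}}

```text
clock: 20.3
tcp_pos: [0.5045, 0.3353, 0.1848]
eef_rot: [-0.0, 0.725, 0.689, -0.0]
ft_force: [-3.9, -2.5, 4.9]
finger_gap: 0.0628
```

Call:
{"op": "arm_command", "data": {
  "steps": [
    {"tx": 0,"ty": 0,"tz": 0,"rx": 0,"ry": 0,"rz": 0,"hand": 50},
    {"tx": 0,"ty": 0,"tz": 0,"rx": 0,"ry": 0,"rz": 0,"hand": 20},
    {"tx": 0,"ty": 0,"tz": 0,"rx": 0,"ry": 0,"rz": 0,"hand": 0},
    {"tx": 0,"ty": 0,"tz": 0,"rx": 0,"ry": 0,"rz": 0,"hand": 0},
    {"tx": 0,"ty": 0,"tz": 20,"rx": 0,"ry": 0,"rz": 0,"hand": 0},
    {"tx": 0,"ty": 0,"tz": 30,"rx": 0,"ry": 0,"rz": 0,"hand": 0},
    {"tx": 0,"ty": 0,"tz": 40,"rx": 0,"ry": 0,"rz": 0,"hand": 0},
    {"tx": 0,"ty": 0,"tz": 40,"rx": 0,"ry": 0,"rz": 0,"hand": 0}
  ]
}}

```text
clock: 21.1
tcp_pos: [0.5045, 0.3354, 0.3154]
eef_rot: [0.0, 0.725, 0.689, -0.001]
ft_force: [0.2, -0.6, 0.7]
finger_gap: 0.0852
```

Call:
{"op": "arm_command", "data": {
  "steps": [
    {"tx": 6,"ty": -40,"tz": 0,"rx": 0,"ry": 0,"rz": -2,"hand": 0},
    {"tx": 6,"ty": -40,"tz": 0,"rx": 0,"ry": 0,"rz": -2,"hand": 0},
    {"tx": 6,"ty": -40,"tz": 0,"rx": 0,"ry": 0,"rz": -2,"hand": 0},
    {"tx": 6,"ty": -40,"tz": 0,"rx": 0,"ry": 0,"rz": -2,"hand": 0},
    {"tx": 6,"ty": -40,"tz": 0,"rx": 0,"ry": 0,"rz": -2,"hand": 0},
    {"tx": 6,"ty": -40,"tz": 0,"rx": 0,"ry": 0,"rz": -2,"hand": 0},
    {"tx": 6,"ty": -40,"tz": 0,"rx": 0,"ry": 0,"rz": -2,"hand": 0},
    {"tx": 6,"ty": -40,"tz": 0,"rx": 0,"ry": 0,"rz": -2,"hand": 0}
  ]
}}

```text
clock: 21.9
tcp_pos: [0.5527, 0.0139, 0.3146]
eef_rot: [0.0, 0.814, 0.581, 0.0]
ft_force: [0.8, 0.2, -0.0]
finger_gap: 0.0855
```

Call:
{"op": "arm_command", "data": {
  "steps": [
    {"tx": 6,"ty": -40,"tz": 0,"rx": 0,"ry": 0,"rz": -1,"hand": 0},
    {"tx": 6,"ty": -40,"tz": 0,"rx": 0,"ry": 0,"rz": 0,"hand": 0},
    {"tx": 6,"ty": -40,"tz": 0,"rx": 0,"ry": 0,"rz": 0,"hand": 0},
    {"tx": 6,"ty": -30,"tz": 0,"rx": 0,"ry": 0,"rz": 0,"hand": 0},
    {"tx": 0,"ty": -20,"tz": 0,"rx": 0,"ry": 0,"rz": 0,"hand": 0},
    {"tx": 0,"ty": -5,"tz": 0,"rx": 0,"ry": 0,"rz": 0,"hand": 0},
    {"tx": 0,"ty": 0,"tz": 0,"rx": 0,"ry": 0,"rz": 0,"hand": 0},
    {"tx": 0,"ty": 0,"tz": 0,"rx": 0,"ry": 0,"rz": 0,"hand": 0}
  ]
}}

```text
clock: 22.7
tcp_pos: [0.577, -0.1578, 0.3142]
eef_rot: [-0.0, 0.818, 0.575, 0.0]
ft_force: [-0.2, 0.4, -0.4]
finger_gap: 0.0854
```

```bash
python3 - <<'E'
from crad import *
f=grab('wrist','w11.png'); pickle.dump(f,open('w11.pkl','wb'));s=arm.get_state(); q=s['eef_rot'];print(s['clock'],s['tcp_pos'],'jaw',np.degrees(2*np.arctan2(q[2],q[1])),s['ft_force'])
im=f['image'][:,:,::-1]
cv2.imwrite('pics/w11b.png',cv2.resize(im[40:300,120:420],None,fx=2.3,fy=2.3,interpolation=cv2.INTER_CUBIC))
E
```

```text
22.75 [ 0.57704781 -0.1575476   0.31425286] jaw 70.23215037230717 [ 0.60512143 -0.14700347 -0.15822295]
```

View pics/w11b.png

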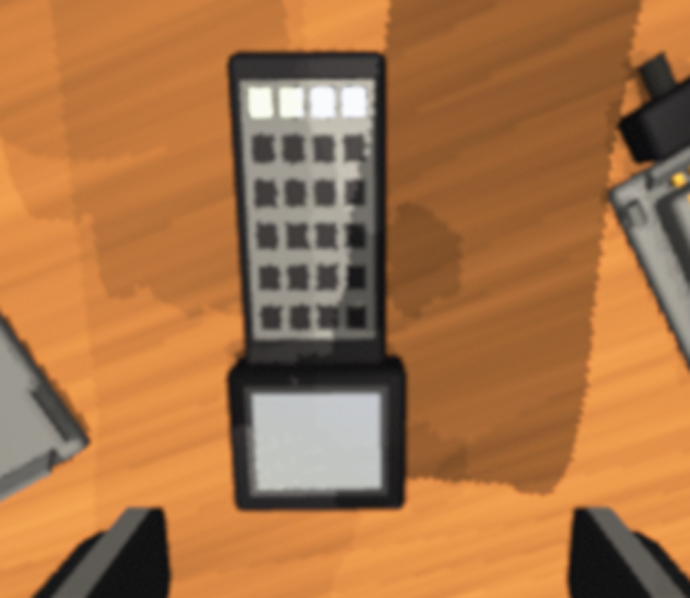

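The terminal stands alone. Its contact end runs (230,55)–(385,53), the shoulders are at row 358, and the head end runs (237,508)–(404,507).

```bash
python3 - <<'E'
from crad import *
f=pickle.load(open('w11.pkl','rb'))
S=lambda u,v:onplane(f,120+u/2.3,40+v/2.3,.03)[:2]*1000
A,B,C,D=S(231,54),S(385,52),S(404,508),S(237,509); E,F=S(230,360),S(404,358)
a=(A+B)/2;h=(C+D)/2;e=(E+F)/2
d=h-a; print('end',a.round(1),'head',h.round(1),'L',np.hypot(*d).round(1),'mid',((a+h)/2).round(1),'ang',np.degrees(np.arctan2(d[1],d[0])).round(1),'grip W',np.hypot(*(B-A)).round(1),'head W',np.hypot(*(C-D)).round(1),'shoulder from mid',np.dot(e-(a+h)/2,d)/np.hypot(*d))
d=B-A; print(np.degrees(np.arctan2(d[1],d[0]))-90); d=C-D; print(np.degrees(np.arctan2(d[1],d[0]))-90)
E
```

```text
end [ 458.1 -135.5] head [ 617.8 -192.1] L 169.4 mid [ 537.9 -163.8] ang -19.5 grip W 52.5 head W 68.7 shoulder from mid 21.802041083577496
-19.033612609638595
-19.537085608790775
```

Call:
{"op": "arm_command", "data": {
  "steps": [
    {"tx": -20,"ty": -6.3,"tz": -10,"rx": 0,"ry": 0,"rz": 0.4,"hand": 0},
    {"tx": -19,"ty": 0,"tz": -20,"rx": 0,"ry": 0,"rz": 0,"hand": 0},
    {"tx": 0,"ty": 0,"tz": -25,"rx": 0,"ry": 0,"rz": 0,"hand": 0},
    {"tx": 0,"ty": 0,"tz": -25,"rx": 0,"ry": 0,"rz": 0,"hand": 0},
    {"tx": 0,"ty": 0,"tz": -25,"rx": 0,"ry": 0,"rz": 0,"hand": 0},
    {"tx": 0,"ty": 0,"tz": -20,"rx": 0,"ry": 0,"rz": 0,"hand": 0},
    {"tx": 0,"ty": 0,"tz": -7,"rx": 0,"ry": 0,"rz": 0,"hand": 0},
    {"tx": 0,"ty": 0,"tz": 0,"rx": 0,"ry": 0,"rz": 0,"hand": 0}
  ],
  "force": 60
}}

```text
clock: 23.55
tcp_pos: [0.5376, -0.1646, 0.1817]
eef_rot: [-0.001, 0.816, 0.578, -0.001]
ft_force: [0.4, 0.0, 0.1]
finger_gap: 0.0857
```

Call:
{"op": "arm_command", "data": {
  "steps": [
    {"tx": 0,"ty": 0,"tz": 0,"rx": 0,"ry": 0,"rz": 0,"hand": 50},
    {"tx": 0,"ty": 0,"tz": 0,"rx": 0,"ry": 0,"rz": 0,"hand": 70},
    {"tx": 0,"ty": 0,"tz": 0,"rx": 0,"ry": 0,"rz": 0,"hand": 90},
    {"tx": 0,"ty": 0,"tz": 0,"rx": 0,"ry": 0,"rz": 0,"hand": 120},
    {"tx": 0,"ty": 0,"tz": 0,"rx": 0,"ry": 0,"rz": 0,"hand": 200},
    {"tx": 0,"ty": 0,"tz": 0,"rx": 0,"ry": 0,"rz": 0,"hand": 200},
    {"tx": 0,"ty": 0,"tz": 0,"rx": 0,"ry": 0,"rz": 0,"hand": 200},
    {"tx": 0,"ty": 0,"tz": 0,"rx": 0,"ry": 0,"rz": 0,"hand": 200}
  ]
}}

```text
clock: 24.35
tcp_pos: [0.5382, -0.166, 0.184]
eef_rot: [0.001, 0.817, 0.577, 0.001]
ft_force: [-3.0, 0.8, 9.2]
finger_gap: 0.0545
```

Call:
{"op": "arm_command", "data": {
  "steps": [
    {"tx": 0,"ty": 0,"tz": 6,"rx": 0,"ry": 0,"rz": 0,"hand": 200},
    {"tx": 0,"ty": 0,"tz": 12,"rx": 0,"ry": 0,"rz": 0,"hand": 200},
    {"tx": 0,"ty": 0,"tz": 16,"rx": 0,"ry": 0,"rz": 0,"hand": 200},
    {"tx": -4,"ty": -10,"tz": 16,"rx": 0,"ry": 0,"rz": 4,"hand": 200},
    {"tx": -7,"ty": -20,"tz": 0,"rx": 0,"ry": 0,"rz": 4,"hand": 200},
    {"tx": -9,"ty": -25,"tz": 0,"rx": 0,"ry": 0,"rz": 4,"hand": 200},
    {"tx": -9,"ty": -25,"tz": 0,"rx": 0,"ry": 0,"rz": 4,"hand": 200},
    {"tx": -9,"ty": -25,"tz": 0,"rx": 0,"ry": 0,"rz": 4,"hand": 200}
  ]
}}

```text
clock: 25.15
tcp_pos: [0.4992, -0.2717, 0.2331]
eef_rot: [0.0, 0.703, 0.711, -0.0]
ft_force: [0.4, 0.9, -3.8]
finger_gap: 0.0547
```

Call:
{"op": "arm_command", "data": {
  "steps": [
    {"tx": -9,"ty": -25,"tz": 0,"rx": 0,"ry": 0,"rz": 4,"hand": 200},
    {"tx": -9,"ty": -25,"tz": 0,"rx": 0,"ry": 0,"rz": 4,"hand": 200},
    {"tx": -5,"ty": -15,"tz": 0,"rx": 0,"ry": 0,"rz": 0,"hand": 200},
    {"tx": -1,"ty": -8.5,"tz": 0,"rx": 0,"ry": 0,"rz": 0,"hand": 200},
    {"tx": 0,"ty": 0,"tz": -10,"rx": 0,"ry": 0,"rz": 0,"hand": 200},
    {"tx": 0,"ty": 0,"tz": -10,"rx": 0,"ry": 0,"rz": 0,"hand": 200},
    {"tx": 0,"ty": 0,"tz": 0,"rx": 0,"ry": 0,"rz": 0,"hand": 200},
    {"tx": 0,"ty": 0,"tz": 0,"rx": 0,"ry": 0,"rz": 0,"hand": 200}
  ]
}}

```text
clock: 25.95
tcp_pos: [0.4762, -0.3429, 0.2115]
eef_rot: [-0.001, 0.652, 0.758, -0.0]
ft_force: [0.2, -0.9, -3.7]
finger_gap: 0.0548
```

```bash
python3 - <<'E'
from h import *
import pickle
f=grab('wrist','w12.png'); pickle.dump(f,open('w12.pkl','wb')); s=arm.get_state(); q=s['eef_rot'];print(s['clock'],s['tcp_pos'],q,'jaw',np.degrees(2*np.arctan2(q[2],q[1])),s['ft_force'],s['finger_gap'],s['ft_torque'])
t=grab('top'); 
a=cv2.resize(f['image'][:,:,::-1],None,fx=.9,fy=.9)
b=cv2.resize(t['image'][200:320,140:312,::-1],(504,352),interpolation=cv2.INTER_CUBIC)
sc=grab('scene'); 
# montage: wrist left, tops of seated pieces right
c=cv2.resize(b,(296,207)); c2=cv2.resize(sc['image'][155:270,250:460,::-1],(296,162)); 
col=np.zeros((378,296,3),np.uint8); col[:207]=c; col[210:372]=c2
cv2.imwrite('pics/w12b.png',np.hstack([a,col]))
E
```

```text
26.0 [ 0.47621062 -0.34332295  0.21205647] [-3.79932353e-04  6.52344453e-01  7.57922536e-01  4.17718733e-06] jaw 98.56279748542464 [ 0.46340958 -0.79930984 -3.32615768] 0.05467473668117076 [ 0.04650867 -0.05019838 -0.03328069]
```

View pics/w12b.png

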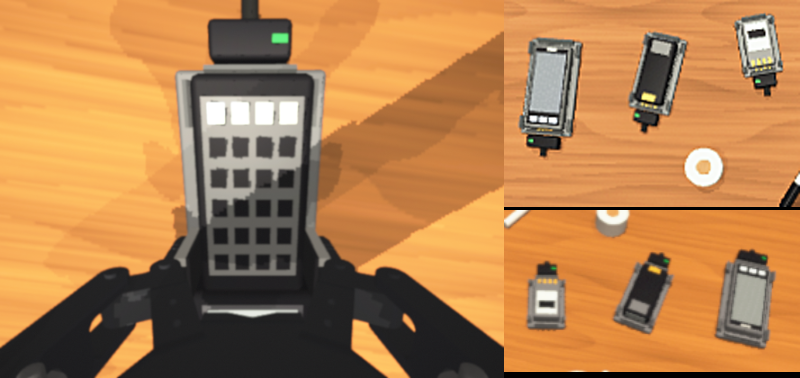

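w12: the terminal is centred over its pocket. Its contact edge is near row 82 of the full frame and the black block near row 70. The side views show the other three pieces in their cradles. Here's a numeric check before lowering.

```bash
python3 - <<'E'
from crad import *
f=pickle.load(open('w12.pkl','rb')); g=cv2.cvtColor(f['image'],cv2.COLOR_RGB2GRAY); 
for v in (95,110,150,): 
    print(v,g[v,190:365:4])
print('col',[ (v,int(g[v,278])) for v in range(60,100,2)])
s=arm.get_state()
c=np.array([476.6,-342.5]);ax=np.array([np.cos(np.radians(8.65)),np.sin(np.radians(8.65))])
t=s['tcp_pos'][:2]*1000
for d in (84,87,90,94): print(d,'piece',proj(f,[*(t-ax*d)/1000,.058]).round(1),'cradle floor',proj(f,[*(c-ax*d)/1000,.01]).round(1),'rim',proj(f,[*(c-ax*d)/1000,.023]).round(1))
E
```

```text
95 [165 158 183 175 142 100  49  73  77  77  76  77  76  76  76  76  76  75
  76  75  76  75  75  72  67  66  66  65  64  64  64  63  63  64  63  62
  61  61  56  39 132 167 159 172]
110 [188 186 163 191 154 117  42  67 166 214 214 209 216 218 219 219 219 219
 218 212 203 204 204 203 203 201 200 194 198 198 197 194 193 191 189 189
 187 127  35  38 143 195 151 188]
150 [204 189 182 181 196 195 144  52  71 190 193 191 194 195 196 196 198 184
 190 194 196 195 196 196 187 175 186 188 190 191 188 185 155 167 177 182
 177  55  37 158 197 184 185 181]
col [(60, 71), (62, 56), (64, 39), (66, 25), (68, 20), (70, 46), (72, 144), (74, 161), (76, 150), (78, 111), (80, 99), (82, 45), (84, 41), (86, 52), (88, 63), (90, 72), (92, 75), (94, 75), (96, 75), (98, 75)]
84 piece [275.7  88.9] cradle floor [279.1 102.3] rim [279.1  99.9]
87 piece [275.6  80.5] cradle floor [279.1  96.4] rim [279.1  93.5]
90 piece [275.6  71.9] cradle floor [279.1  90.4] rim [279.1  87. ]
94 piece [275.5  60.2] cradle floor [279.1  82.4] rim [279.   78.2]
```

Call:
{"op": "arm_command", "data": {
  "steps": [
    {"tx": 0,"ty": 0,"tz": -5,"rx": 0,"ry": 0,"rz": 0,"hand": 200},
    {"tx": 0,"ty": 0,"tz": -5,"rx": 0,"ry": 0,"rz": 0,"hand": 200},
    {"tx": 0,"ty": 0,"tz": -4,"rx": 0,"ry": 0,"rz": 0,"hand": 200},
    {"tx": 0,"ty": 0,"tz": -3,"rx": 0,"ry": 0,"rz": 0,"hand": 200},
    {"tx": 0,"ty": 0,"tz": 0,"rx": 0,"ry": 0,"rz": 0,"hand": 200},
    {"tx": 0,"ty": 0,"tz": 0,"rx": 0,"ry": 0,"rz": 0,"hand": 200},
    {"tx": 0,"ty": 0,"tz": 0,"rx": 0,"ry": 0,"rz": 0,"hand": 200},
    {"tx": 0,"ty": 0,"tz": 0,"rx": 0,"ry": 0,"rz": 0,"hand": 200}
  ]
}}

```text
clock: 26.9
tcp_pos: [0.4758, -0.3444, 0.1956]
eef_rot: [0.0, 0.653, 0.757, -0.0]
ft_force: [-0.0, 0.1, -3.3]
finger_gap: 0.0546
```

Call:
{"op": "arm_command", "data": {
  "steps": [
    {"tx": 0,"ty": 1,"tz": -1,"rx": 0,"ry": 0,"rz": 0,"hand": 200},
    {"tx": 0,"ty": 0,"tz": -1,"rx": 0,"ry": 0,"rz": 0,"hand": 200},
    {"tx": 0,"ty": 0,"tz": 0,"rx": 0,"ry": 0,"rz": 0,"hand": 200},
    {"tx": 0,"ty": 0,"tz": 0,"rx": 0,"ry": 0,"rz": 0,"hand": 200},
    {"tx": 0,"ty": 0,"tz": 0,"rx": 0,"ry": 0,"rz": 0,"hand": 200},
    {"tx": 0,"ty": 0,"tz": 0,"rx": 0,"ry": 0,"rz": 0,"hand": 200},
    {"tx": 0,"ty": 0,"tz": 0,"rx": 0,"ry": 0,"rz": 0,"hand": 200},
    {"tx": 0,"ty": 0,"tz": 0,"rx": 0,"ry": 0,"rz": 0,"hand": 200}
  ]
}}

```text
clock: 27.7
tcp_pos: [0.4758, -0.3432, 0.194]
eef_rot: [0.0, 0.653, 0.758, 0.0]
ft_force: [-3.6, 2.7, 6.4]
finger_gap: 0.0547
```

Floor contact at the expected height. Releasing, backing off and checking all four.

Call:
{"op": "arm_command", "data": {
  "steps": [
    {"tx": 0,"ty": 0,"tz": 0,"rx": 0,"ry": 0,"rz": 0,"hand": 80},
    {"tx": 0,"ty": 0,"tz": 0,"rx": 0,"ry": 0,"rz": 0,"hand": 50},
    {"tx": 0,"ty": 0,"tz": 0,"rx": 0,"ry": 0,"rz": 0,"hand": 30},
    {"tx": 0,"ty": 0,"tz": 0,"rx": 0,"ry": 0,"rz": 0,"hand": 20},
    {"tx": 0,"ty": 0,"tz": 20,"rx": 0,"ry": 0,"rz": 0,"hand": 0},
    {"tx": 0,"ty": 0,"tz": 30,"rx": 0,"ry": 0,"rz": 0,"hand": 0},
    {"tx": 0,"ty": 0,"tz": 40,"rx": 0,"ry": 0,"rz": 0,"hand": 0},
    {"tx": 0,"ty": 0,"tz": 40,"rx": 0,"ry": 0,"rz": 0,"hand": 0}
  ]
}}

```text
clock: 28.5
tcp_pos: [0.4754, -0.3432, 0.3244]
eef_rot: [-0.0, 0.653, 0.757, -0.0]
ft_force: [1.9, -0.5, -0.0]
finger_gap: 0.0852
```

Call:
{"op": "arm_command", "data": {
  "steps": [
    {"tx": 12,"ty": 5,"tz": 10,"rx": 0,"ry": 0,"rz": 0,"hand": 0},
    {"tx": 12,"ty": 5,"tz": 10,"rx": 0,"ry": 0,"rz": 0,"hand": 0},
    {"tx": 12,"ty": 5,"tz": 10,"rx": 0,"ry": 0,"rz": 0,"hand": 0},
    {"tx": 12,"ty": 5,"tz": 10,"rx": 0,"ry": 0,"rz": 0,"hand": 0},
    {"tx": 12,"ty": 5,"tz": 0,"rx": 0,"ry": 0,"rz": 0,"hand": 0},
    {"tx": 0,"ty": 5,"tz": 0,"rx": 0,"ry": 0,"rz": 0,"hand": 0},
    {"tx": 0,"ty": 0,"tz": 0,"rx": 0,"ry": 0,"rz": 0,"hand": 0},
    {"tx": 0,"ty": 0,"tz": 0,"rx": 0,"ry": 0,"rz": 0,"hand": 0}
  ]
}}

```text
clock: 29.3
tcp_pos: [0.535, -0.3135, 0.3627]
eef_rot: [-0.001, 0.653, 0.757, -0.0]
ft_force: [-0.1, -0.0, 0.2]
finger_gap: 0.0856
```

```bash
python3 - <<'E'
from crad import *
f=grab('wrist','w13.png'); pickle.dump(f,open('w13.pkl','wb')); t=grab('top','top9.png'); pickle.dump(t,open('t9.pkl','wb'))
s=arm.get_state(); print(s['clock'],s['tcp_pos'],s['ft_force'],s['finger_gap'])
g=cv2.cvtColor(f['image'],cv2.COLOR_RGB2HSV)
ax=lambda a:np.array([np.cos(np.radians(a)),np.sin(np.radians(a))])
# terminal: light features (screen, keypad) at z~.04
m=((g[...,1]<60)&(g[...,2]>120)).astype(np.uint8)
n,l,st,ce=cv2.connectedComponentsWithStats(m)
c=np.array([476.6,-342.5]);X=ax(8.65);Y=np.array([-X[1],X[0]])
for i in range(1,n):
    if st[i,4]>300:
        r,p=rect_world(f,cnt((l==i).astype(np.uint8)),.04); d=np.array(r[0])-c
        if np.hypot(*d)<130: print('comp',st[i],'rel along/across',(d@X).round(1),(d@Y).round(1),np.round(r[1],1),round(r[2],1))
# dark terminal outline
m=(g[...,2]<70).astype(np.uint8); u=proj(f,[*c/1000,.04]); print('proj mid',u)
# from top cam: mug + piece features
T=t['image'];h=cv2.cvtColor(T,cv2.COLOR_RGB2HSV)
old=cv2.imread('pics/top0.png')[:,:,::-1]; d=cv2.absdiff(T,old)[125:185,235:275]; print('mug diff max',d.max(),d.mean())
E
```

```text
29.4 [ 0.53496708 -0.31381924  0.36307287] [-0.11141699 -0.36339244  0.23674255] 0.08557802663370684
comp [ 213   36   18  159 1308] rel along/across -15.5 -33.6 [141.9  11.4] 8.2
comp [ 287   36   17  131 1320] rel along/across -29.5 35.2 [113.8  14.3] 9.4
comp [ 231   47   52  103 3189] rel along/across -33.6 -0.1 [88.5 45.7] 8.5
comp [ 234  172   51   40 2012] rel along/across 53.4 -0.8 [40.5 51.1] 8.4
proj mid [258.48203793 137.68182581]
mug diff max 5 0.8405555555555555
```

```bash
python3 - <<'E'
from crad import *
ax=lambda a:np.array([np.cos(np.radians(a)),np.sin(np.radians(a))])
def feats(fn,z,c,a,seeds):
    f=pickle.load(open(fn,'rb')); g=cv2.cvtColor(f['image'],cv2.COLOR_RGB2HSV)
    X=ax(a);Y=np.array([-X[1],X[0]]);c=np.array(c)
    m=((g[...,1]<60)&(g[...,2]>120)).astype(np.uint8); n,l,st,ce=cv2.connectedComponentsWithStats(m)
    for i in range(1,n):
        if st[i,4]>200:
            r,p=rect_world(f,cnt((l==i).astype(np.uint8)),z); d=np.array(r[0])-c
            if abs(d@Y)<15 and abs(d@X)<100: 
                q=(p-c)@X; print(fn,'along',(d@X).round(1),'across',(d@Y).round(1),np.round(r[1],1),'range',q.min().round(1),q.max().round(1))
    # dark profile along the axis line (offset 22 mm, on the black edge strip between)
    for off in (0,24):
      pr=[]
      for s in np.arange(-112,112,1.): 
        u,v=proj(f,[*((c+X*s+Y*off)/1000),z]); 
        if 0<=u<559 and 0<=v<419: pr.append((int(s),int(g[int(v),int(u),2]),int(g[int(v),int(u),1])))
      print(off,[x for x in pr if x[0]<-72 or x[0]>70][::2])
feats('w11.pkl',.03,[537.9,-163.8],-19.4,0)
feats('w13.pkl',.04,[476.6,-342.5],8.65,0)
E
```

```text
w11.pkl along -31.7 across -1.2 [45.9 90.6] range -76.8 13.7
w11.pkl along 56.0 across -1.5 [51.5 40.9] range 35.4 76.6
0 [(-112, 224, 174), (-110, 222, 176), (-108, 226, 175), (-106, 224, 173), (-104, 219, 176), (-102, 225, 175), (-100, 227, 174), (-98, 228, 173), (-96, 229, 174), (-94, 229, 174), (-92, 234, 173), (-90, 234, 174), (-88, 227, 173), (-86, 200, 175), (-84, 41, 25), (-82, 57, 13), (-80, 60, 17), (-78, 60, 21), (-76, 166, 22), (-74, 184, 14), (71, 196, 7), (73, 196, 7), (75, 190, 5), (77, 129, 10), (79, 73, 10), (81, 42, 6), (83, 40, 6), (85, 103, 149), (87, 210, 174), (89, 225, 173), (91, 223, 174), (93, 221, 174), (95, 222, 175), (97, 224, 174), (99, 219, 175), (101, 212, 174), (103, 204, 176), (105, 207, 174), (107, 223, 174), (109, 228, 173), (111, 228, 173)]
24 [(-112, 224, 174), (-110, 225, 173), (-108, 226, 173), (-106, 229, 174), (-104, 230, 175), (-102, 230, 174), (-100, 234, 172), (-98, 234, 172), (-96, 229, 173), (-94, 225, 173), (-92, 223, 174), (-90, 225, 173), (-88, 227, 173), (-86, 225, 175), (-84, 88, 142), (-82, 48, 11), (-80, 46, 17), (-78, 44, 17), (-7
[... 1059 characters left out ...]
 233, 172), (109, 232, 173), (111, 228, 174)]
24 [(-112, 172, 175), (-110, 174, 176), (-108, 190, 178), (-106, 190, 177), (-104, 186, 177), (-102, 176, 177), (-100, 170, 177), (-98, 184, 175), (-96, 183, 177), (-94, 167, 177), (-92, 148, 141), (-90, 113, 41), (-88, 92, 55), (-86, 43, 18), (-84, 48, 11), (-82, 54, 14), (-80, 53, 14), (-78, 68, 15), (-76, 85, 18), (-74, 85, 18), (71, 184, 12), (73, 168, 12), (75, 92, 6), (77, 48, 16), (79, 36, 14), (81, 31, 16), (83, 29, 18), (85, 51, 15), (87, 66, 19), (89, 68, 15), (91, 88, 61), (93, 127, 161), (95, 143, 173), (97, 152, 176), (99, 154, 176), (101, 158, 174), (103, 183, 174), (105, 222, 176), (107, 229, 174), (109, 232, 173), (111, 233, 171)]
```

```bash
python3 - <<'E'
from crad import *
t=pickle.load(open('t9.pkl','rb')); g=cv2.cvtColor(t['image'],cv2.COLOR_RGB2HSV)
def rel(name,m,c,a,z,exp):
    X=np.array([np.cos(np.radians(a)),np.sin(np.radians(a))]);Y=np.array([-X[1],X[0]])
    s=proj(t,[*(np.array(c)+X*exp)/1000,z]); n,l,st,ce=cv2.connectedComponentsWithStats(m.astype(np.uint8)); 
    i=min([i for i in range(1,n) if st[i,4]>=6],key=lambda i:np.hypot(*(ce[i]-s))); d=onplane(t,*ce[i],z)[:2]*1000-np.array(c); print(name,'along',(d@X).round(1),'expected',exp,'across',(d@Y).round(1),'area',st[i,4])
br=(g[...,1]>150)&(g[...,2]>120)&(g[...,0]>20)&(g[...,0]<35)
rel('scanner patch',br,[530.9,160.4],-11.9,.034,-43.9)
gr=(g[...,1]<45)&(g[...,2]>135)
rel('touch screen',gr,[505,335.1],-3.3,.028,5.9)
rel('battery label',gr,[579.3,-2.3],11,.03,12)
rel('terminal screen',gr,[476.6,-342.5],8.65,.04,56)
E
```

```text
Traceback (most recent call last):
ValueError: min() iterable argument is empty
```

```bash
python3 - <<'E'
from crad import *
t=pickle.load(open('t9.pkl','rb')); g=cv2.cvtColor(t['image'],cv2.COLOR_RGB2HSV)
def rel(name,m,c,a,z,exp):
    X=np.array([np.cos(np.radians(a)),np.sin(np.radians(a))]);Y=np.array([-X[1],X[0]])
    s=proj(t,[*(np.array(c)+X*exp)/1000,z]); n,l,st,ce=cv2.connectedComponentsWithStats(m.astype(np.uint8)); 
    L=[i for i in range(1,n) if st[i,4]>=4]
    if not L: print(name,'none',s,g[int(s[1])-3:int(s[1])+4,int(s[0])-3:int(s[0])+4].tolist()); return
    i=min(L,key=lambda i:np.hypot(*(ce[i]-s))); d=onplane(t,*ce[i],z)[:2]*1000-np.array(c); print(name,'along',(d@X).round(1),'expected',exp,'across',(d@Y).round(1),'area',st[i,4])
br=(g[...,1]>110)&(g[...,2]>110)&(g[...,0]>=18)&(g[...,0]<36)
rel('scanner patch',br,[530.9,160.4],-11.9,.034,-43.9)
gr=(g[...,1]<45)&(g[...,2]>135)
rel('touch screen',gr,[505,335.1],-3.3,.028,5.9)
rel('battery label',gr,[579.3,-2.3],11,.03,12)
rel('terminal screen',gr,[476.6,-342.5],8.65,.04,56)
E
```

```text
scanner patch along -44.8 expected -43.9 across 1.5 area 34
touch screen along 2.9 expected 5.9 across 0.8 area 591
battery label along -1.6 expected 12 across 0.9 area 445
terminal screen along 58.9 expected 56 across 11.8 area 104
```

```bash
python3 -c "
from rig import arm
print(arm.sign_off())"
```

```text
the job is handed in; nothing more can be done
None
```

I took the pile apart from the top and laid the battery, scanner, touch computer and terminal in their own cradles, contact ends at the contacts. Each piece was lowered until it touched the pocket floor and only then released, and I handed the job in at about 29 s.

Last checks, as offsets from each measured pocket centre (3 mm play, 8 mm tolerance):

| Piece | Along the pocket | Across the pocket | Camera |
|---|---|---|---|
| Terminal | about 2 mm | about 1 mm | wrist |
| Touch computer | about 3 mm | 1 mm | top |
| Scanner | about 1 mm | 1.5 mm | top |
| Battery | about 1–2 mm | 0 mm | wrist, just after release |

- **Seating height:** the arm's height at floor contact matched the expected value to about 1 mm for every piece. I did not measure tilt directly.
- **Force:** placing the scanner briefly gave 20 N at the wrist; I backed off 0.7 mm before releasing it.
- **Mug and arm:** the area around the mug looked the same in the top view before and after. The gripper was open and clear, with almost no force on it.
- **Checks that failed:** the last top-view readings for the battery label and terminal screen were not usable. The battery colour mask probably took in the cradle plate, and the terminal reading was off, probably because the hand hid it. I relied on the wrist views for those two.

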